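Fetch the box from behind the row on the stock rack

TASK

The large blue box at the back of the plywood stock rack is wanted, but a white carton, a lock cylinder and a small blue box stand in a row in front of it. Leave the large box alone while you set all three aside on the black rubber mat, upright as they stood; then lift the large box into the shallow dark metal tray so that it lies flat inside the rim; only then put the three back on the rack, each in the very place where it stood at the start and turned the same way (end for end does not matter). Do not disturb the brass padlock and the pen cup.

Things in the scene. Friction and masses are not known exactly. Their poses are not given: they have to be found in the camera images.
- stock_rack: Fixed plywood rack: board 170 (x) x 210 (y) x 6 mm, origin centre of underside, +x to its back (away from robot). Pocket at back: cheeks, inner faces y = ±50 mm, x 4 to 78, and back stops x 70 to 78 with 64 mm wide finger notch at y = 0, all 30 mm high on the board, 8 thick. Row of three stands in front at x -43, y -70, 0, 70 mm, in any order. Yaw within 0.1 rad.
- bench_mat: Side area: fixed flat black rubber mat, 130 (x) x 230 (y) x 3 mm, origin at the centre of its underside, x away from the robot, y left; yaw within 0.1 rad. Room for the three side by side. Between mat and rack stands the fixed key reader, world x 0.41 to 0.75, y -0.27 to -0.03 m, 0.33 m high, but only 0.19 m where x < 0.48.
- metal_tray: Fixed shallow dark steel tray, 100 (x) x 120 (y) mm outside, behind the rack, rim 12 mm high and 3 mm thick, floor 3 mm thick, open on top; origin at the centre of its underside; yaw within 0.2 rad. Left of it, from world y 0.36 m on and x 0.39 to 0.91 m, stands the fixed key engraver, 0.33 m high (0.56 m farther back).
- large_box: Closed large blue box with white label, 57 (x) x 76 (y) x 35 mm high (firm sides 55 apart, 33 high), 0.09 kg; origin centre of underside, z up. In the rack's pocket at rack x 31 mm, axes as the rack's. Pinch it over x: finger room is only behind it, in the notch, and in front, where the row stands 8 to 21 mm away.
- carton: Closed white carton with a label, 42 (x) x 76 (y) x 31 mm high (firm body 40 x 76 x 29), 0.05 kg. Origin centre of underside; x short side, y long side, z up. On the rack its long side points to the rack's back; pinch over x.
- lock_cylinder: Grey metal door lock cylinder lying flat, 38 (x) x 64 (y) x 17 mm high, 0.19 kg. Origin centre of underside; x short side, y long side, z up. On the rack its long side points to the rack's back; pinch over x.
- small_box: Closed small blue box with white label, 42 (x) x 51 (y) x 29 mm high, 0.07 kg; clearly smaller than the large one. Origin centre of underside; x short side, y long side, z up. On the rack its long side points to the rack's back; pinch over x.
- padlock: Bystander: brass padlock lying flat, 63 x 42 x 15 mm, origin at the centre of its underside. Leave alone.
- pen_cup: Bystander: empty black pen cup, upright, 60 mm wide, 80 mm high, origin at the centre of its underside. Leave alone.
Mind the look-alikes: they are no part of the job. Several things have the shape of the carton; the one meant has the colours described above.

How it is judged:
On the way, in this order (a step that is already met when the one before it is completed fails the run):
1. carton, lock cylinder and small blue box all stand released on the mat, the large box not yet moved (x of carton in the frame of bench_mat between -0.065 and 0.065 m and y of carton in the frame of bench_mat between -0.115 and 0.115 m and z of carton in the frame of bench_mat between -0.004 and 0.012 m and angle between each of carton, lock_cylinder, small_box's own z axis and vertical below 0.2 rad and x of lock_cylinder in the frame of bench_mat between -0.065 and 0.065 m and y of lock_cylinder in the frame of bench_mat between -0.115 and 0.115 m and z of lock_cylinder in the frame of bench_mat between -0.004 and 0.012 m and x of small_box in the frame of bench_mat between -0.065 and 0.065 m and y of small_box in the frame of bench_mat between -0.115 and 0.115 m and z of small_box in the frame of bench_mat between -0.004 and 0.012 m and linear speed of each of carton, lock_cylinder, small_box below 0.02 m/s and contact force between the fingers and carton below 0.1 N and contact force between the fingers and lock_cylinder below 0.1 N and contact force between the fingers and small_box below 0.1 N and distance of large_box from where it was at the start of the episode below 0.012 m), for 0.2 s.
2. the large box lies released in the tray, the three still on the mat (x of carton in the frame of bench_mat between -0.065 and 0.065 m and y of carton in the frame of bench_mat between -0.115 and 0.115 m and z of carton in the frame of bench_mat between -0.004 and 0.012 m and angle between each of carton, lock_cylinder, small_box's own z axis and vertical below 0.2 rad and x of lock_cylinder in the frame of bench_mat between -0.065 and 0.065 m and y of lock_cylinder in the frame of bench_mat between -0.115 and 0.115 m and z of lock_cylinder in the frame of bench_mat between -0.004 and 0.012 m and x of small_box in the frame of bench_mat between -0.065 and 0.065 m and y of small_box in the frame of bench_mat between -0.115 and 0.115 m and z of small_box in the frame of bench_mat between -0.004 and 0.012 m and x of large_box in the frame of metal_tray between -0.025 and 0.025 m and y of large_box in the frame of metal_tray between -0.03 and 0.03 m and z of large_box in the frame of metal_tray between -0.003 and 0.009 m and angle between large_box's own z axis and vertical below 0.08 rad and linear speed of large_box below 0.02 m/s and contact force between the fingers and large_box below 0.1 N), for 0.2 s.
At the end, for the whole second after the job is handed in: Large box flat in the tray, centre within 25 mm (tray x) and 30 mm (tray y) of its middle, tilt under 0.08 rad; carton, lock cylinder and small blue box each within 15 mm of its start place, upright within 0.15 rad, long side within 0.25 rad of the rack's x axis; all released and at rest (x of large_box in the frame of metal_tray between -0.025 and 0.025 m and y of large_box in the frame of metal_tray between -0.03 and 0.03 m and z of large_box in the frame of metal_tray between -0.003 and 0.009 m and angle between large_box's own z axis and vertical below 0.08 rad and linear speed of each of large_box, carton, lock_cylinder, small_box below 0.02 m/s and contact force between the fingers and large_box below 0.1 N and distance of each of carton, lock_cylinder, small_box from where it was at the start of the episode below 0.015 m and angle between each of carton, lock_cylinder, small_box's own z axis and vertical below 0.15 rad and angle between the x axis of each of carton, lock_cylinder, small_box and the y axis of stock_rack, either way round below 0.25 rad and contact force between the fingers and carton below 0.1 N and contact force between the fingers and lock_cylinder below 0.1 N and contact force between the fingers and small_box below 0.1 N); the robot touches nothing.
It fails at once if padlock pushed more than 25 mm or tipped (distance of padlock from where it was at the start of the episode above 0.025 m or angle between padlock's own z axis and vertical above 0.3 rad).
It fails at once if pen cup pushed more than 25 mm or tipped (distance of pen_cup from where it was at the start of the episode above 0.025 m or angle between pen_cup's own z axis and vertical above 0.3 rad).
It also fails if it takes over 152 s, if anything falls off the work surface, if the arm or the gripper's body presses on something with over 40 N, if the wrist force passes 120 N, or if a joint passes its speed limit or range.

ROBOT

A 6-joint arm with a two-finger parallel gripper is mounted at the origin on a cart in front of the work surface, level with it; the furniture and walls round the work are solid. World frame = base frame: x ahead of the robot, y to its left, z up, the work surface at z = 0. Lengths are in m, angles in rad, forces in N, time in s.
With the tool pointing down it reaches from about 0.35 to 0.925 m from the base axis. Payload 6.4 kg.
Tool frame: the origin (TCP) lies at the very end of the fingers, on their centre line; the grasp point (between the pads) lies 19 mm behind it; z points along the fingers, y is the line along which they close (so a half turn about z gives the same grasp; the last joint's range is limited). The gripper opens to 94 mm and grips with 3 to 60 N. Pads are 16 mm wide; open, the fingers measure 119 mm over their backs; the gripper's body (75 mm by 177 mm) begins 78 mm behind the grasp point.
Start: joints at [1.076, 0.245, 1.558, -0, 1.339, -0.174], TCP at [0.205, 0.617, 0.205] pointing down, gripper open.
Joint ranges: [-3.13, 3.13], [-1.02, 2.26], [0.13, 2.54], [-0.95, 4.09], [0.21, 2.88], [-2.74, 2.74]. Speed limits (rad/s): [2.57, 2.57, 3.14, 3.14, 3.14, 3.14].

INTERFACE

Orientations are given as a unit quaternion [w, x, y, z].
In Python, from bench import env, read_camera, calibration, order gives the robot as it stands.
- The arm moves only by the shell command python3 -m creep 'ROWS' [FORCE]. ROWS is JSON, a list of rows, each an object of numbers: "tx", "ty", "tz": the shift along the tool's x, y, z in mm; "ax", "ay", "az": the turn, a rotation vector about the tool's x, y, z in degrees; "gripper": the finger opening in mm, from 0 to 94. In form: [{"tx": .., "ty": .., "tz": .., "ax": .., "ay": .., "az": .., "gripper": ..}, ...]. A call has 1 to 12 rows; each row is the pose to reach, as a shift and turn from the pose commanded when the call began, along the tool's axes at that moment; what a row does not reach only later rows make up. A row lasts 1/8 s, in which the tool goes at most 62.5 mm and 10.7 degrees, less where a joint would pass 70% of its speed; a pose out of reach is approached as far as the arm can. A call with a gripper value outside its range is refused whole. The fingers move at their own pace and stop on an object; FORCE is the grip in N (left out, the last holds). Time passes only in rows, so rows that repeat a pose let the fingers close. It gives the time, the measured TCP pose, the force, the opening and the grip force at its end, in the units of the state.
- env.read_state(): the state, without advancing time (a new reading comes with each control period).
- read_camera(name): name is "side" or "top"; returns the picture (384x512x3 uint8, blue, green, red); there is no depth.
- calibration(name): a dict with "fx", "fy", "cx", "cy" (pixels), "distortion" ([k1, k2, p1, p2, k3] as OpenCV has them; the pictures are not rectified), "T" (4x4, takes a point from camera to world coordinates). Camera axes: x right, y down, z forward; pixel columns grow to the right and rows downward; lengths in m; the calibration is good to about 2 mm. A picture is of the moment at which its call begins. calibration takes no time and is no camera call.
- order.finish_job(): hands the job in; it is judged then, once.
The state is a dict: "time_s": time; "joints": joint angles; "qd": joint speeds; "effort": joint torques, N m; "tcp_pos": TCP position; "ee_rot": TCP orientation; "wrist_force": force on the tool from outside, world axes, zero at the start; "moment": the same for the moment, N m; "finger_gap": opening from 0.0 (shut) to 1.0 (fully open); "grip_force": force on a finger pad.
Only numpy, scipy, OpenCV 4.12 (cv2) and the standard library are available. Lean on these libraries where they do the work, as an engineer would, in place of code of your own. Each camera call takes 0.05 s, during which the arm holds its last target. There are 200 camera calls.

## Working session

There is one attempt and no reset: what is moved stays moved. The work goes in short steps, Python scripts to look and compute and a shell command to move; the robot and the scene stay as the last step left them, time stands still between calls to the robot, and variables do not carry over. Pictures are saved under pics/ and viewed, at most 14 in all, crops included, and the job is handed in when it is done.

```bash
ls; mkdir -p pics; python3 - <<'E'
from bench import env, read_camera, calibration
import cv2,numpy as np
for n in("side","top"):
    cv2.imwrite(f"pics/{n}0.png",cv2.resize(read_camera(n),(800,600),interpolation=cv2.INTER_CUBIC))
    c=calibration(n);print(n,{k:(np.round(v,4).tolist()) for k,v in c.items()})
print(env.read_state())
E
```

```text
pics
side {'fx': 408.8316, 'fy': 408.8316, 'cx': 251.7492, 'cy': 190.7517, 'distortion': [0.0451, 0.0, 0.0, 0.0, 0.0], 'T': [[0.8353, -0.3095, 0.4543, 0.0365], [-0.5495, -0.4969, 0.6717, -0.8085], [0.0179, -0.8107, -0.5852, 0.6721], [0.0, 0.0, 0.0, 1.0]]}
top {'fx': 427.6501, 'fy': 427.6501, 'cx': 259.7789, 'cy': 189.4641, 'distortion': [0.0529, 0.0, 0.0, 0.0, 0.0], 'T': [[-0.0181, -0.9972, 0.0721, 0.4242], [-0.9998, 0.0184, 0.0042, -0.0851], [-0.0055, -0.072, -0.9974, 1.2299], [0.0, 0.0, 0.0, 1.0]]}
{'time_s': 0.1, 'joints': array([ 1.07589105e+00,  2.45717934e-01,  1.55885742e+00, -4.12172870e-06,
        1.33867146e+00, -1.74103968e-01]), 'qd': array([-0.00039294, -0.0002933 , -0.0026057 ,  0.0013091 ,  0.0004303 ,
        0.00034706]), 'effort': array([-7.87933113e-04, -4.16912770e+01, -3.15526700e+01,  6.85739913e-02,
        3.09557479e-02, -6.43298858e-05]), 'tcp_pos': array([0.20471029, 0.61637602, 0.20449101]), 'ee_rot': array([-2.69637179e-04,  1.59713204e-01,  9.87163111e-01, -7.81895238e-04]), 'wrist_force': array([-0.44589881, -0.73727457, -0.80959643]), 'moment': array([-0.02934003,  0.01406409, -0.01209892]), 'grip_force': 0.0, 'finger_gap': 1.0000828554806565}
```

View pics/side0.png

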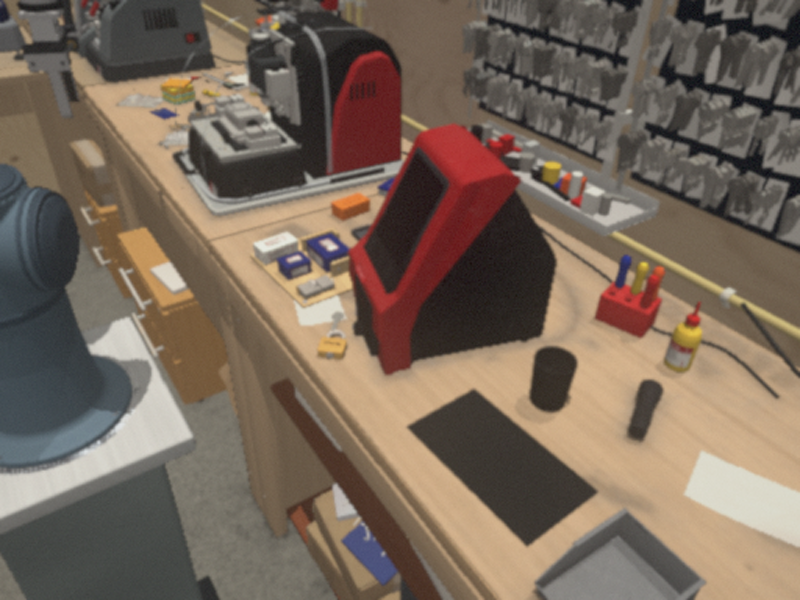

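View pics/top0.png

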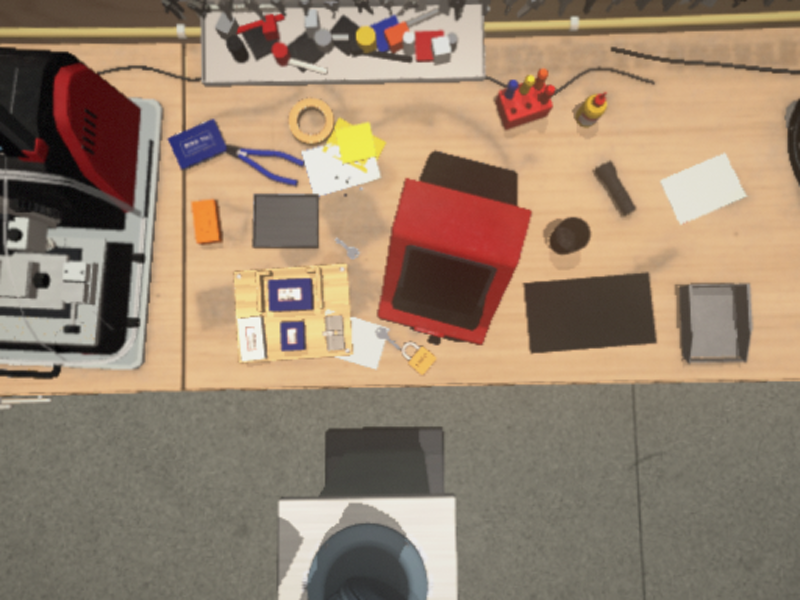

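The side view shows the rack at (310,260), carton (275,247), small blue (293,265), large blue (327,250) and cylinder (315,287). The mat is at (500,462) and the pen cup at (552,378). In the top view the carton is at (250,337), small box (292,335), cylinder (334,332), large box (290,295), dark tray (287,220), mat (590,312) and padlock (422,358).

Look-alikes (top view):
- Carton: the orange box (206,222) has its shape but not its colour. I choose the white one at (250,337).
- Blue boxes: the blue pack (197,145) is off the rack. I choose the large box in the pocket (290,295) and the small one in the row (292,335).
- Tray: the grey deep tray (712,320) is on the far right. I choose the shallow dark one at (287,220).

Close crops next.

```bash
python3 - <<'E'
from bench import read_camera
import cv2,numpy as np
t=read_camera("top"); s=read_camera("side")
cv2.imwrite("raw_t.png",t);cv2.imwrite("raw_s.png",s)
# top crop x145..235,y120..235 ; side x155..235? 
a=cv2.resize(t[115:235,140:240],None,fx=5,fy=5,interpolation=cv2.INTER_CUBIC) # 500x600
b=cv2.resize(s[115:205,150:270],None,fx=6.5,fy=6.5,interpolation=cv2.INTER_CUBIC)
cv2.imwrite("pics/t1.png",a);cv2.imwrite("pics/s1.png",b)
E
```

```text
(no output)
```

View pics/t1.png

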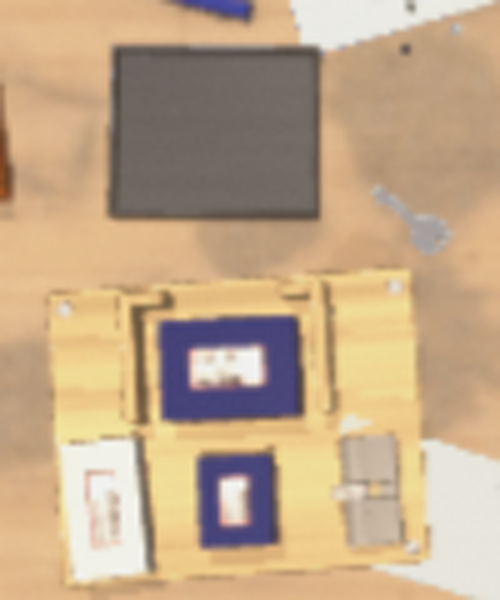

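View pics/s1.png

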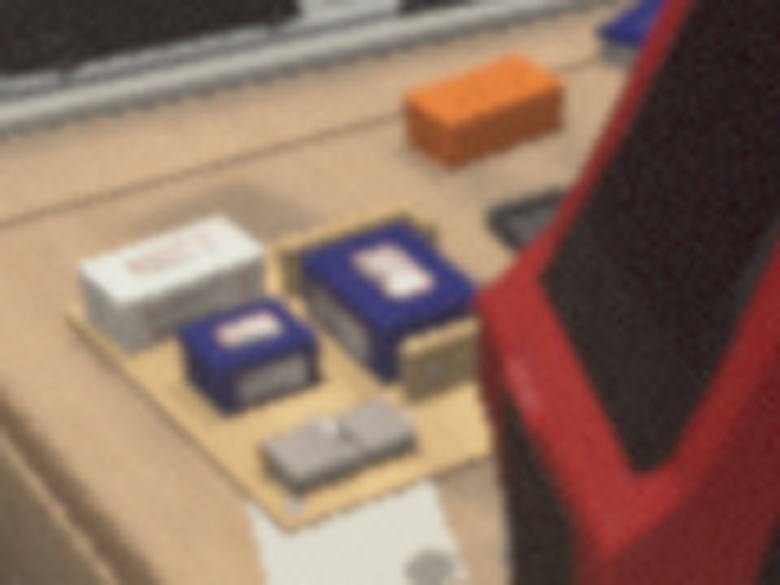

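The crops confirm the choice. In the top crop the white carton is at (105,508), small box (237,500), cylinder (372,490), large box (232,367) and dark tray (215,132). Next I triangulate top-face corners from both views.

```bash
cat > h.py <<'E'
import cv2,numpy as np
from bench import env, read_camera, calibration
C={n:calibration(n) for n in("side","top")}
def K(n): c=C[n];return np.array([[c["fx"],0,c["cx"]],[0,c["fy"],c["cy"]],[0,0,1]]),np.array(c["distortion"])
def ray(n,p):
    k,d=K(n);u=cv2.undistortPoints(np.array([[p]],float),k,d)[0,0];T=np.array(C[n]["T"])
    return T[:3,3],T[:3,:3]@np.r_[u,1]
def plane(n,p,z): o,v=ray(n,p);return o+v*(z-o[2])/v[2]
def tri(pt,ps):
    A=np.zeros((3,3));b=np.zeros(3);R=[ray("top",pt),ray("side",ps)]
    for o,v in R:
        v=v/np.linalg.norm(v);M=np.eye(3)-np.outer(v,v);A+=M;b+=M@o
    x=np.linalg.solve(A,b);o,v=R[0]
    v=v/np.linalg.norm(v);return x,2*np.linalg.norm(np.cross(x-o,v))
def proj(n,X):
    T=np.linalg.inv(np.array(C[n]["T"]));k,d=K(n)
    return cv2.projectPoints(np.array(X,float).reshape(-1,1,3),cv2.Rodrigues(T[:3,:3])[0],T[:3,3],k,d)[0][:,0]
t=lambda u,v:(140+(u+.5)/5-.5,115+(v+.5)/5-.5)
s=lambda u,v:(150+(u+.5)/6.5-.5,115+(v+.5)/6.5-.5)
E
python3 - <<'E'
from h import *
np.set_printoptions(precision=4,suppress=True)
D={"carton":([(73,580),(60,443),(135,437),(150,573)],[(80,268),(215,215),(265,250),(120,300)]),
"small":([(203,548),(199,455),(272,455),(275,543)],[(180,335),(265,298),(320,345),(230,372)]),
"large":([(165,420),(161,322),(299,317),(302,412)],[(300,260),(405,225),(480,285),(385,330)]),
"cyl":([(348,547),(343,436),(397,434),(402,542)],[(265,450),(375,402),(415,430),(295,475)])}
for k,(a,b) in D.items():
    P=[tri(t(*x),s(*y)) for x,y in zip(a,b)];X=np.array([p[0] for p in P])
    print(k,X.mean(0),"z",X[:,2],"err",[round(p[1],4) for p in P],"yaw",np.arctan2(*((X[1]+X[2]-X[0]-X[3])[:2][::-1])))
def rect(n,c,z,f):
    X=np.array([plane(n,f(*p),z) for p in c])
    print(n,X.mean(0),"yaw",np.arctan2(*((X[0]+X[1]-X[2]-X[3])[:2][::-1])),"sizes",[round(np.linalg.norm(X[i]-X[i-1]),4) for i in range(4)])
    return X
rect("top",[(50,293),(410,269),(430,560),(67,585)],.006,t)
rect("top",[(112,46),(320,48),(319,217),(110,215)],.012,t)
f=lambda u,v:((u+.5)*.64-.5,(v+.5)*.64-.5)
rect("top",[(525,284),(648,273),(656,342),(531,353)],.003,f)
rect("side",[(473,391),(595,491),(529,540),(409,428)],.003,f)
print(plane("top",f(422,358),.015),plane("top",f(569,233),.08))
E
```

```text
carton [0.4402 0.1977 0.0367] z [0.0342 0.0362 0.0373 0.0389] err [np.float64(0.0), np.float64(0.0042), np.float64(0.0016), np.float64(0.002)] yaw 0.10788574539544672
small [0.4434 0.1248 0.0316] z [0.0309 0.033  0.0295 0.033 ] err [np.float64(0.0002), np.float64(0.0079), np.float64(0.0012), np.float64(0.0029)] yaw 0.06547920949565107
large [0.5169 0.126  0.0405] z [0.0376 0.0387 0.0461 0.0396] err [np.float64(0.0012), np.float64(0.0), np.float64(0.0043), np.float64(0.0012)] yaw 0.02441393917335161
cyl [0.4482 0.0507 0.0182] z [0.0154 0.0172 0.02   0.0203] err [np.float64(0.0025), np.float64(0.0048), np.float64(0.0025), np.float64(0.0005)] yaw 0.053018194927084095
top [0.4869 0.1274 0.006 ] yaw 0.05770480292814723 sizes [np.float64(0.1674), np.float64(0.2069), np.float64(0.1674), np.float64(0.2065)]
top [0.6564 0.1391 0.012 ] yaw -0.015967196773538552 sizes [np.float64(0.098), np.float64(0.1196), np.float64(0.0981), np.float64(0.1196)]
top [ 0.4764 -0.4148  0.003 ] yaw 0.061722235755610665 sizes [np.float64(0.1267), np.float64(0.2248), np.float64(0.1264), np.float64(0.2266)]
side [ 0.4748 -0.4156  0.003 ] yaw 0.06656352911152758 sizes [np.float64(0.1228), np.float64(0.2225), np.float64(0.119), np.float64(0.2199)]
[ 0.3996 -0.1066  0.015 ] [ 0.6119 -0.3637  0.08  ]
```

Measured top heights are carton 37, small box 32, large box 41 and cylinder 18 mm. Given the board, the text expects 37, 35, 41 and 23, so this is consistent within image error. The places fit the rack layout within 4 mm.

The cylinder stands close to the key reader, so I will pinch it lengthwise to keep the wide gripper body clear. Next I need the tool-axis shifts.

```bash
cat > go.py <<'E'
# usage: go.py x y z ydir_deg [...]: prints tool-frame shift (mm) and turn (deg) to each world waypoint, tool down
import sys,numpy as np
from bench import env
from scipy.spatial.transform import Rotation as R
s=env.read_state();q=s["ee_rot"];r=R.from_quat([q[1],q[2],q[3],q[0]]);p=s["tcp_pos"]
print("t",round(s["time_s"],2),"tcp",p.round(4),"ydir",np.degrees(np.arctan2(*r.apply([0,1,0])[[1,0]])).round(2),"gap mm",round(s["finger_gap"]*94,1),"grip",round(s["grip_force"],1),"j",s["joints"].round(2))
a=[float(x) for x in sys.argv[1:]]
for i in range(0,len(a),4):
    d=np.radians(a[i+3]);m=np.array([[-np.sin(d)*-1,np.cos(d),0],[-np.cos(d),np.sin(d),0],[0,0,-1]]) # columns x,y,z
    t=r.inv().apply(np.array(a[i:i+3])-p)*1000; v=(r.inv()*R.from_matrix(m)).as_rotvec(degrees=True)
    print(a[i:i+4],"t",t.round(1),"a",v.round(1))
E
python3 go.py .30 .25 .22 93.4 .440 .1965 .12 93.4
```

```text
t 0.2 tcp [0.2048 0.6165 0.2048] ydir 71.62 gap mm 94.0 grip 0.0 j [ 1.08  0.25  1.56  0.    1.34 -0.17]Traceback (most recent call last):
  File "go.py", line 10, in <module>
    t=r.inv().apply(np.array(a[i:i+3])-p)*1000; v=(r.inv()*R.from_matrix(m)).as_rotvec(degrees=True)
                                                           ~~~~~~~~~~~~~^^^
  File "scipy/spatial/transform/_rotation.pyx", line 1143, in scipy.spatial.transform._rotation.Rotation.from_matrix
ValueError: Non-positive determinant (left-handed or null coordinate frame) in rotation matrix 0: [[ 0.99823983 -0.05930637  0.        ]
 [ 0.05930637  0.99823983  0.        ]
 [ 0.          0.         -1.        ]].
```

```bash
sed -i 's/m=np.array.*$/c,n=np.cos(d),np.sin(d);m=np.array([[-n,c,0],[c,n,0],[0,0,-1]])/' go.py
python3 go.py .30 .25 .22 93.4 .440 .1965 .12 93.4
```

```text
t 0.2 tcp [0.2048 0.6165 0.2048] ydir 71.62 gap mm 94.0 grip 0.0 j [ 1.08  0.25  1.56  0.    1.34 -0.17]
[0.3, 0.25, 0.22, 93.4] t [-205.9 -317.8  -14.9] a [ -0.1  -0.  -21.8]
[0.44, 0.1965, 0.12, 93.4] t [-355.7 -324.3   85.1] a [ -0.1  -0.  -21.8]
```

```bash
python3 -m creep '[{"tx":-206,"ty":-318,"tz":-15,"ax":-0.1,"az":-21.8,"gripper":60},{"tx":-206,"ty":-318,"tz":-15,"ax":-0.1,"az":-21.8,"gripper":60},{"tx":-206,"ty":-318,"tz":-15,"ax":-0.1,"az":-21.8,"gripper":60},{"tx":-206,"ty":-318,"tz":-15,"ax":-0.1,"az":-21.8,"gripper":60},{"tx":-206,"ty":-318,"tz":-15,"ax":-0.1,"az":-21.8,"gripper":60},{"tx":-206,"ty":-318,"tz":-15,"ax":-0.1,"az":-21.8,"gripper":60},{"tx":-206,"ty":-318,"tz":-15,"ax":-0.1,"az":-21.8,"gripper":60},{"tx":-356,"ty":-324,"tz":85,"ax":-0.1,"az":-21.8,"gripper":60},{"tx":-356,"ty":-324,"tz":85,"ax":-0.1,"az":-21.8,"gripper":60},{"tx":-356,"ty":-324,"tz":85,"ax":-0.1,"az":-21.8,"gripper":60},{"tx":-356,"ty":-324,"tz":85,"ax":-0.1,"az":-21.8,"gripper":60},{"tx":-356,"ty":-324,"tz":85,"ax":-0.1,"az":-21.8,"gripper":60}]' 15
python3 go.py .440 .1965 .01 93.4; python3 - <<'E'
from h import *
a=cv2.resize(read_camera("side")[100:220,140:300],None,fx=5,fy=5,interpolation=cv2.INTER_CUBIC);cv2.imwrite("pics/s2.png",a)
E
```

```text
t 0.2 tcp [0.2048 0.6165 0.2048] ydir 71.62 gap mm 94.0 grip 0.0 j [ 1.08  0.25  1.56  0.    1.34 -0.17]
[0.44, 0.1965, 0.01, 93.4] t [-355.7 -324.2  195.1] a [ -0.1  -0.  -21.8]invalid input at $[0]: expected keys tx, ty, tz, ax, ay, az, gripper
```

View pics/s2.png

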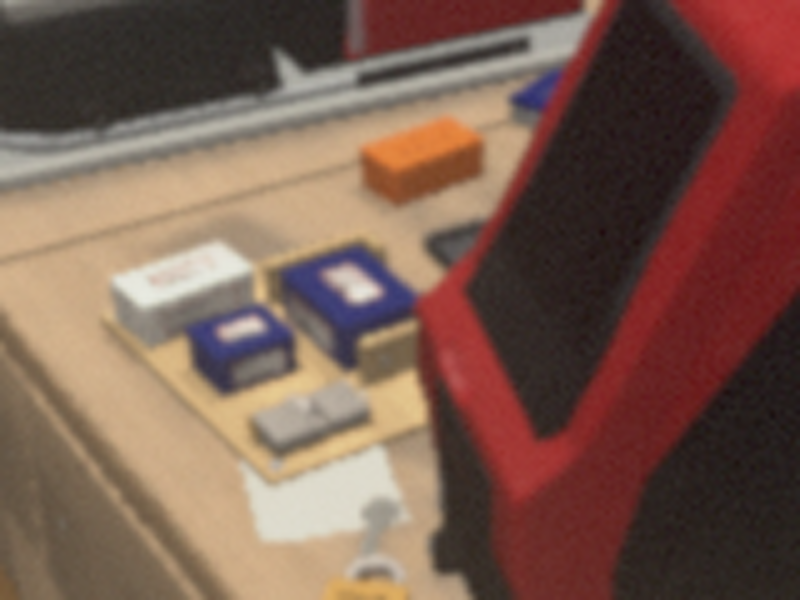

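The move was refused because every key is needed, and the picture shows the scene unchanged. I'll send it again with all keys.

```bash
python3 -m creep '[{"tx":-206,"ty":-318,"tz":-15,"ax":0,"ay":0,"az":-21.8,"gripper":60},{"tx":-206,"ty":-318,"tz":-15,"ax":0,"ay":0,"az":-21.8,"gripper":60},{"tx":-206,"ty":-318,"tz":-15,"ax":0,"ay":0,"az":-21.8,"gripper":60},{"tx":-206,"ty":-318,"tz":-15,"ax":0,"ay":0,"az":-21.8,"gripper":60},{"tx":-206,"ty":-318,"tz":-15,"ax":0,"ay":0,"az":-21.8,"gripper":60},{"tx":-206,"ty":-318,"tz":-15,"ax":0,"ay":0,"az":-21.8,"gripper":60},{"tx":-206,"ty":-318,"tz":-15,"ax":0,"ay":0,"az":-21.8,"gripper":60},{"tx":-356,"ty":-324,"tz":85,"ax":0,"ay":0,"az":-21.8,"gripper":60},{"tx":-356,"ty":-324,"tz":85,"ax":0,"ay":0,"az":-21.8,"gripper":60},{"tx":-356,"ty":-324,"tz":85,"ax":0,"ay":0,"az":-21.8,"gripper":60},{"tx":-356,"ty":-324,"tz":85,"ax":0,"ay":0,"az":-21.8,"gripper":60},{"tx":-356,"ty":-324,"tz":85,"ax":0,"ay":0,"az":-21.8,"gripper":60}]' 15
python3 go.py .440 .1965 .01 93.4; python3 - <<'E'
from h import *
a=cv2.resize(read_camera("side")[100:220,140:300],None,fx=5,fy=5,interpolation=cv2.INTER_CUBIC);cv2.imwrite("pics/s3.png",a)
E
```

```text
time_s: 1.75
tcp_pos: [0.4403, 0.198, 0.1206]
ee_rot: [-0.0, -0.03, 1.0, 0.0]
wrist_force: [-0.2, 0.0, 1.1]
finger_gap: 0.635
grip_force: 0.0
t 1.75 tcp [0.4403 0.198  0.1206] ydir 93.48 gap mm 59.6 grip 0.0 j [ 0.19 -0.05  2.05  0.    1.15 -1.44]
[0.44, 0.1965, 0.01, 93.4] t [  0.3  -1.5 110.6] a [ 0.  -0.   0.1]
```

View pics/s3.png

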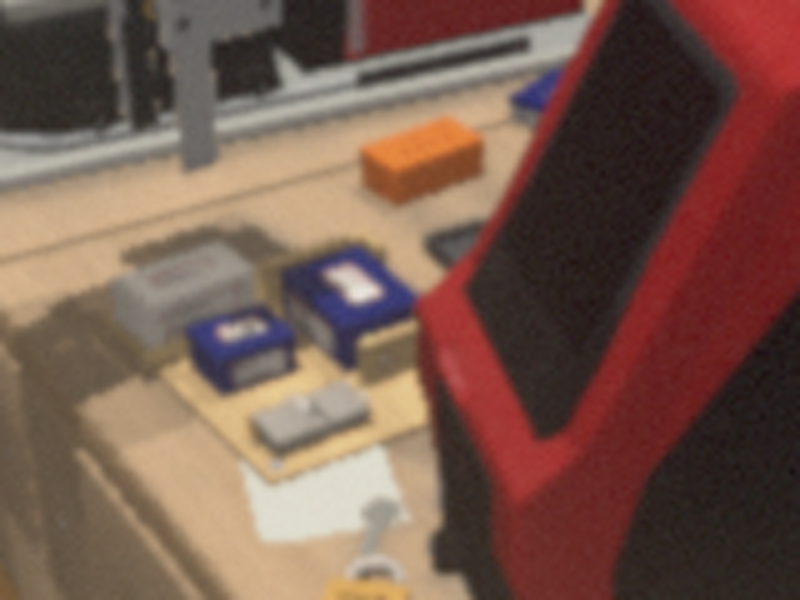

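The fingers hang above the carton, with their tip at (195,165) in the crop. Now descend and close.

```bash
python3 -m creep '[{"tx":0,"ty":0,"tz":50,"ax":0,"ay":0,"az":0,"gripper":60},{"tx":0,"ty":0,"tz":85,"ax":0,"ay":0,"az":0,"gripper":60},{"tx":0,"ty":0,"tz":105,"ax":0,"ay":0,"az":0,"gripper":60},{"tx":0,"ty":0,"tz":110,"ax":0,"ay":0,"az":0,"gripper":60},{"tx":0,"ty":0,"tz":110,"ax":0,"ay":0,"az":0,"gripper":60},{"tx":0,"ty":0,"tz":110,"ax":0,"ay":0,"az":0,"gripper":34},{"tx":0,"ty":0,"tz":110,"ax":0,"ay":0,"az":0,"gripper":34},{"tx":0,"ty":0,"tz":110,"ax":0,"ay":0,"az":0,"gripper":34},{"tx":0,"ty":0,"tz":110,"ax":0,"ay":0,"az":0,"gripper":34},{"tx":0,"ty":0,"tz":110,"ax":0,"ay":0,"az":0,"gripper":34},{"tx":0,"ty":0,"tz":110,"ax":0,"ay":0,"az":0,"gripper":34}]' 12
python3 go.py .440 .1965 .27 93.4 .42 .05 .28 93.4 .42 -.35 .28 93.4 .465 -.494 .12 93.4
```

```text
time_s: 3.18
tcp_pos: [0.4413, 0.1973, 0.0113]
ee_rot: [0.0, -0.03, 1.0, 0.0]
wrist_force: [-1.6, -0.1, 6.3]
finger_gap: 0.426
grip_force: 11.9
t 3.17 tcp [0.4413 0.1973 0.0113] ydir 93.41 gap mm 40.1 grip 11.9 j [ 0.19  0.14  2.08  0.    0.92 -1.45]
[0.44, 0.1965, 0.27, 93.4] t [   1.1   -0.7 -258.7] a [0.  0.1 0. ]
[0.42, 0.05, 0.28, 93.4] t [  29.8 -145.7 -268.8] a [0.  0.1 0. ]
[0.42, -0.35, 0.28, 93.4] t [  53.6 -545.  -269. ] a [0.  0.1 0. ]
[0.465, -0.494, 0.12, 93.4] t [  17.4 -691.5 -109. ] a [0.  0.1 0. ]
```

```bash
python3 -m creep '[{"tx":0,"ty":0,"tz":-40,"ax":0,"ay":0,"az":0,"gripper":34},{"tx":0,"ty":0,"tz":-100,"ax":0,"ay":0,"az":0,"gripper":34},{"tx":0,"ty":0,"tz":-160,"ax":0,"ay":0,"az":0,"gripper":34},{"tx":0,"ty":0,"tz":-220,"ax":0,"ay":0,"az":0,"gripper":34},{"tx":0,"ty":0,"tz":-270,"ax":0,"ay":0,"az":0,"gripper":34},{"tx":10,"ty":-60,"tz":-270,"ax":0,"ay":0,"az":0,"gripper":34},{"tx":20,"ty":-120,"tz":-270,"ax":0,"ay":0,"az":0,"gripper":34},{"tx":30,"ty":-180,"tz":-270,"ax":0,"ay":0,"az":0,"gripper":34},{"tx":36,"ty":-240,"tz":-270,"ax":0,"ay":0,"az":0,"gripper":34},{"tx":36,"ty":-240,"tz":-270,"ax":0,"ay":0,"az":0,"gripper":34},{"tx":36,"ty":-240,"tz":-270,"ax":0,"ay":0,"az":0,"gripper":34}]'
python3 go.py .42 -.35 .28 93.4 .475 -.493 .15 93.4 .475 -.493 .05 93.4
```

```text
time_s: 4.55
tcp_pos: [0.4188, -0.0442, 0.2801]
ee_rot: [-0.0, -0.03, 1.0, 0.0]
wrist_force: [1.2, -0.4, -0.8]
finger_gap: 0.422
grip_force: 11.9
t 4.55 tcp [ 0.4188 -0.0442  0.2801] ydir 93.39 gap mm 39.7 grip 11.9 j [-0.38 -0.38  2.02  0.    1.51 -2.01]
[0.42, -0.35, 0.28, 93.4] t [ 1.690e+01 -3.053e+02 -1.000e-01] a [ 0. -0. -0.]
[0.475, -0.493, 0.15, 93.4] t [ -29.6 -451.4  129.7] a [ 0. -0. -0.]
[0.475, -0.493, 0.05, 93.4] t [ -29.7 -451.5  229.7] a [ 0. -0. -0.]
```

```bash
python3 -m creep '[{"tx":4,"ty":-62,"tz":0,"ax":0,"ay":0,"az":0,"gripper":34},{"tx":8,"ty":-124,"tz":0,"ax":0,"ay":0,"az":0,"gripper":34},{"tx":12,"ty":-186,"tz":0,"ax":0,"ay":0,"az":0,"gripper":34},{"tx":16,"ty":-246,"tz":0,"ax":0,"ay":0,"az":0,"gripper":34},{"tx":17,"ty":-305,"tz":0,"ax":0,"ay":0,"az":0,"gripper":34},{"tx":0,"ty":-360,"tz":30,"ax":0,"ay":0,"az":0,"gripper":34},{"tx":-15,"ty":-410,"tz":60,"ax":0,"ay":0,"az":0,"gripper":34},{"tx":-30,"ty":-451,"tz":100,"ax":0,"ay":0,"az":0,"gripper":34},{"tx":-30,"ty":-451,"tz":155,"ax":0,"ay":0,"az":0,"gripper":34},{"tx":-30,"ty":-451,"tz":200,"ax":0,"ay":0,"az":0,"gripper":34},{"tx":-30,"ty":-451,"tz":230,"ax":0,"ay":0,"az":0,"gripper":34},{"tx":-30,"ty":-451,"tz":230,"ax":0,"ay":0,"az":0,"gripper":34}]'
python3 go.py .475 -.493 .009 93.4
```

```text
time_s: 6.05
tcp_pos: [0.4763, -0.489, 0.0468]
ee_rot: [-0.002, -0.031, 0.999, 0.003]
wrist_force: [0.3, -0.1, -1.0]
finger_gap: 0.426
grip_force: 11.9
t 6.05 tcp [ 0.4763 -0.489   0.0468] ydir 93.61 gap mm 40.1 grip 11.9 j [-0.96  0.49  1.55  0.    1.11 -2.6 ]
[0.475, -0.493, 0.009, 93.4] t [ 1.4 -4.2 37.8] a [ 0.3 -0.2  0.2]
```

```bash
python3 -m creep '[{"tx":0,"ty":0,"tz":20,"ax":0,"ay":0,"az":0,"gripper":34},{"tx":0,"ty":0,"tz":35,"ax":0,"ay":0,"az":0,"gripper":34},{"tx":0,"ty":0,"tz":41,"ax":0,"ay":0,"az":0,"gripper":34},{"tx":0,"ty":0,"tz":41,"ax":0,"ay":0,"az":0,"gripper":34},{"tx":0,"ty":0,"tz":41,"ax":0,"ay":0,"az":0,"gripper":34}]'
python3 go.py .475 -.493 .009 93.4
```

```text
time_s: 6.68
tcp_pos: [0.476, -0.4935, 0.0101]
ee_rot: [0.0, -0.03, 1.0, -0.0]
wrist_force: [1.0, 0.5, -1.0]
finger_gap: 0.427
grip_force: 11.9
t 6.67 tcp [ 0.476  -0.4935  0.0101] ydir 93.41 gap mm 40.1 grip 11.9 j [-0.97  0.54  1.55 -0.    1.04 -2.6 ]
[0.475, -0.493, 0.009, 93.4] t [1.  0.5 1.1] a [-0.1  0.   0. ]
```

```bash
python3 -m creep '[{"tx":0,"ty":0,"tz":1.5,"ax":0,"ay":0,"az":0,"gripper":34},{"tx":0,"ty":0,"tz":1.5,"ax":0,"ay":0,"az":0,"gripper":34},{"tx":0,"ty":0,"tz":1.5,"ax":0,"ay":0,"az":0,"gripper":60},{"tx":0,"ty":0,"tz":1.5,"ax":0,"ay":0,"az":0,"gripper":60},{"tx":0,"ty":0,"tz":1.5,"ax":0,"ay":0,"az":0,"gripper":60},{"tx":0,"ty":0,"tz":-50,"ax":0,"ay":0,"az":0,"gripper":60},{"tx":0,"ty":0,"tz":-110,"ax":0,"ay":0,"az":0,"gripper":60},{"tx":0,"ty":0,"tz":-170,"ax":0,"ay":0,"az":0,"gripper":60},{"tx":0,"ty":0,"tz":-230,"ax":0,"ay":0,"az":0,"gripper":60},{"tx":0,"ty":0,"tz":-272,"ax":0,"ay":0,"az":0,"gripper":60},{"tx":0,"ty":0,"tz":-272,"ax":0,"ay":0,"az":0,"gripper":60},{"tx":0,"ty":0,"tz":-272,"ax":0,"ay":0,"az":0,"gripper":60}]'
python3 go.py .42 -.35 .28 93.4 .42 -.05 .28 93.4 .4437 .1248 .28 93.4 .4437 .1248 .01 93.4
```

```text
time_s: 8.18
tcp_pos: [0.4755, -0.4925, 0.2799]
ee_rot: [-0.001, -0.03, 1.0, 0.001]
wrist_force: [-0.1, -0.1, -0.2]
finger_gap: 0.639
grip_force: 0.0
t 8.18 tcp [ 0.4755 -0.4925  0.2799] ydir 93.42 gap mm 60.1 grip 0.0 j [-0.97  0.28  1.38 -0.    1.48 -2.6 ]
[0.42, -0.35, 0.28, 93.4] t [ 46.9 145.6   0.2] a [ 0.1 -0.1  0. ]
[0.42, -0.05, 0.28, 93.4] t [ 29.  445.    0.8] a [ 0.1 -0.1  0. ]
[0.4437, 0.1248, 0.28, 93.4] t [ -5.1 618.1   1. ] a [ 0.1 -0.1  0. ]
[0.4437, 0.1248, 0.01, 93.4] t [ -5.3 617.6 271. ] a [ 0.1 -0.1  0. ]
```

```bash
python3 -m creep '[{"tx":20,"ty":60,"tz":0,"ax":0,"ay":0,"az":0,"gripper":60},{"tx":40,"ty":118,"tz":0,"ax":0,"ay":0,"az":0,"gripper":60},{"tx":43,"ty":180,"tz":0,"ax":0,"ay":0,"az":0,"gripper":60},{"tx":40,"ty":242,"tz":0,"ax":0,"ay":0,"az":0,"gripper":60},{"tx":36,"ty":304,"tz":0,"ax":0,"ay":0,"az":0,"gripper":60},{"tx":33,"ty":366,"tz":0,"ax":0,"ay":0,"az":0,"gripper":60},{"tx":29,"ty":428,"tz":0,"ax":0,"ay":0,"az":0,"gripper":60},{"tx":18,"ty":488,"tz":0,"ax":0,"ay":0,"az":0,"gripper":60},{"tx":6,"ty":548,"tz":0,"ax":0,"ay":0,"az":0,"gripper":60},{"tx":-5,"ty":606,"tz":20,"ax":0,"ay":0,"az":0,"gripper":60},{"tx":-5,"ty":618,"tz":70,"ax":0,"ay":0,"az":0,"gripper":60},{"tx":-5,"ty":618,"tz":130,"ax":0,"ay":0,"az":0,"gripper":60}]'
python3 -m creep '[{"tx":0,"ty":0,"tz":30,"ax":0,"ay":0,"az":0,"gripper":60},{"tx":0,"ty":0,"tz":30,"ax":0,"ay":0,"az":0,"gripper":60},{"tx":0,"ty":0,"tz":30,"ax":0,"ay":0,"az":0,"gripper":60}]'
python3 go.py .4437 .1248 .01 93.4
```

```text
time_s: 9.68
tcp_pos: [0.443, 0.1256, 0.1487]
ee_rot: [-0.001, -0.031, 1.0, 0.0]
wrist_force: [0.5, -0.1, 0.3]
finger_gap: 0.642
grip_force: 0.0
time_s: 10.05
tcp_pos: [0.4443, 0.1241, 0.122]
ee_rot: [0.0, -0.03, 1.0, -0.0]
wrist_force: [-0.5, 0.9, -0.3]
finger_gap: 0.641
grip_force: 0.0
t 10.05 tcp [0.4443 0.1241 0.122 ] ydir 93.41 gap mm 60.2 grip 0.0 j [ 0.03 -0.11  2.1  -0.    1.16 -1.6 ]
[0.4437, 0.1248, 0.01, 93.4] t [  0.6   0.7 112. ] a [-0.  0.  0.]
```

```bash
python3 -m creep '[{"tx":0,"ty":0.5,"tz":50,"ax":0,"ay":0,"az":0,"gripper":60},{"tx":0,"ty":0.5,"tz":85,"ax":0,"ay":0,"az":0,"gripper":60},{"tx":0,"ty":0.5,"tz":105,"ax":0,"ay":0,"az":0,"gripper":60},{"tx":0,"ty":0.5,"tz":111,"ax":0,"ay":0,"az":0,"gripper":60},{"tx":0,"ty":0.5,"tz":111,"ax":0,"ay":0,"az":0,"gripper":60},{"tx":0,"ty":0.5,"tz":111,"ax":0,"ay":0,"az":0,"gripper":34},{"tx":0,"ty":0.5,"tz":111,"ax":0,"ay":0,"az":0,"gripper":34},{"tx":0,"ty":0.5,"tz":111,"ax":0,"ay":0,"az":0,"gripper":34},{"tx":0,"ty":0.5,"tz":111,"ax":0,"ay":0,"az":0,"gripper":34},{"tx":0,"ty":0.5,"tz":111,"ax":0,"ay":0,"az":0,"gripper":34},{"tx":0,"ty":0.5,"tz":111,"ax":0,"ay":0,"az":0,"gripper":34}]' 12
python3 go.py .4437 .1248 .28 93.4 .42 -.05 .28 93.4
```

```text
time_s: 11.42
tcp_pos: [0.4446, 0.1248, 0.0113]
ee_rot: [0.001, -0.03, 1.0, 0.0]
wrist_force: [-2.4, -0.1, 6.3]
finger_gap: 0.422
grip_force: 12.0
t 11.43 tcp [0.4446 0.1248 0.0113] ydir 93.42 gap mm 39.7 grip 12.0 j [ 0.03  0.09  2.14  0.    0.91 -1.6 ]
[0.4437, 0.1248, 0.28, 93.4] t [ 7.000e-01  1.000e-01 -2.687e+02] a [0.  0.1 0. ]
[0.42, -0.05, 0.28, 93.4] t [  34.7 -173.  -268.8] a [0.  0.1 0. ]
```

```bash
python3 -m creep '[{"tx":0,"ty":0,"tz":-40,"ax":0,"ay":0,"az":0,"gripper":34},{"tx":0,"ty":0,"tz":-100,"ax":0,"ay":0,"az":0,"gripper":34},{"tx":0,"ty":0,"tz":-160,"ax":0,"ay":0,"az":0,"gripper":34},{"tx":0,"ty":0,"tz":-220,"ax":0,"ay":0,"az":0,"gripper":34},{"tx":0,"ty":0,"tz":-270,"ax":0,"ay":0,"az":0,"gripper":34},{"tx":12,"ty":-60,"tz":-270,"ax":0,"ay":0,"az":0,"gripper":34},{"tx":25,"ty":-120,"tz":-270,"ax":0,"ay":0,"az":0,"gripper":34},{"tx":34,"ty":-172,"tz":-270,"ax":0,"ay":0,"az":0,"gripper":34},{"tx":34,"ty":-172,"tz":-270,"ax":0,"ay":0,"az":0,"gripper":34},{"tx":34,"ty":-172,"tz":-270,"ax":0,"ay":0,"az":0,"gripper":34}]'
python3 go.py .42 -.35 .28 93.4 .472 -.418 .05 93.4
```

```text
time_s: 12.68
tcp_pos: [0.4201, -0.0487, 0.2801]
ee_rot: [-0.0, -0.03, 1.0, 0.0]
wrist_force: [0.0, 0.2, -0.5]
finger_gap: 0.42
grip_force: 12.0
t 12.68 tcp [ 0.4201 -0.0487  0.2801] ydir 93.4 gap mm 39.5 grip 12.0 j [-0.39 -0.38  2.02  0.    1.51 -2.02]
[0.42, -0.35, 0.28, 93.4] t [ 1.800e+01 -3.008e+02 -1.000e-01] a [ 0. -0.  0.]
[0.472, -0.418, 0.05, 93.4] t [ -30.  -371.9  229.9] a [ 0. -0.  0.]
```

```bash
python3 -m creep '[{"tx":4,"ty":-62,"tz":0,"ax":0,"ay":0,"az":0,"gripper":34},{"tx":8,"ty":-124,"tz":0,"ax":0,"ay":0,"az":0,"gripper":34},{"tx":12,"ty":-186,"tz":0,"ax":0,"ay":0,"az":0,"gripper":34},{"tx":16,"ty":-246,"tz":0,"ax":0,"ay":0,"az":0,"gripper":34},{"tx":8,"ty":-305,"tz":0,"ax":0,"ay":0,"az":0,"gripper":34},{"tx":-15,"ty":-350,"tz":10,"ax":0,"ay":0,"az":0,"gripper":34},{"tx":-30,"ty":-372,"tz":60,"ax":0,"ay":0,"az":0,"gripper":34},{"tx":-30,"ty":-372,"tz":120,"ax":0,"ay":0,"az":0,"gripper":34},{"tx":-30,"ty":-372,"tz":180,"ax":0,"ay":0,"az":0,"gripper":34},{"tx":-30,"ty":-372,"tz":230,"ax":0,"ay":0,"az":0,"gripper":34},{"tx":-30,"ty":-372,"tz":230,"ax":0,"ay":0,"az":0,"gripper":34},{"tx":-30,"ty":-372,"tz":230,"ax":0,"ay":0,"az":0,"gripper":34}]'
python3 -m creep '[{"tx":0,"ty":0,"tz":20,"ax":0,"ay":0,"az":0,"gripper":34},{"tx":0,"ty":0,"tz":35,"ax":0,"ay":0,"az":0,"gripper":34},{"tx":0,"ty":0,"tz":40,"ax":0,"ay":0,"az":0,"gripper":34},{"tx":0,"ty":0,"tz":40,"ax":0,"ay":0,"az":0,"gripper":34},{"tx":0,"ty":0,"tz":40,"ax":0,"ay":0,"az":0,"gripper":34}]'
python3 go.py .472 -.418 .0083 93.4
```

```text
time_s: 14.18
tcp_pos: [0.4742, -0.4189, 0.0526]
ee_rot: [0.001, -0.031, 1.0, -0.001]
wrist_force: [-0.1, -1.5, -0.6]
finger_gap: 0.423
grip_force: 12.0
time_s: 14.8
tcp_pos: [0.4727, -0.419, 0.0109]
ee_rot: [0.0, -0.03, 1.0, -0.0]
wrist_force: [0.7, 0.1, -0.4]
finger_gap: 0.425
grip_force: 12.0
t 14.8 tcp [ 0.4727 -0.419   0.0109] ydir 93.41 gap mm 40.0 grip 12.0 j [-0.9   0.44  1.7   0.    1.   -2.53]
[0.472, -0.418, 0.0083, 93.4] t [0.6 1.  2.6] a [-0.  0.  0.]
```

Lower, release and rise, then turn toward the cylinder (tool y along rack x).

```bash
python3 -m creep '[{"tx":0,"ty":0,"tz":2.4,"ax":0,"ay":0,"az":0,"gripper":34},{"tx":0,"ty":0,"tz":2.4,"ax":0,"ay":0,"az":0,"gripper":34},{"tx":0,"ty":0,"tz":2.4,"ax":0,"ay":0,"az":0,"gripper":58},{"tx":0,"ty":0,"tz":2.4,"ax":0,"ay":0,"az":0,"gripper":58},{"tx":0,"ty":0,"tz":2.4,"ax":0,"ay":0,"az":0,"gripper":58},{"tx":0,"ty":0,"tz":-50,"ax":0,"ay":0,"az":0,"gripper":58},{"tx":0,"ty":0,"tz":-110,"ax":0,"ay":0,"az":0,"gripper":58},{"tx":0,"ty":0,"tz":-170,"ax":0,"ay":0,"az":0,"gripper":58},{"tx":0,"ty":0,"tz":-230,"ax":0,"ay":0,"az":0,"gripper":80},{"tx":0,"ty":0,"tz":-272,"ax":0,"ay":0,"az":0,"gripper":84},{"tx":0,"ty":0,"tz":-272,"ax":0,"ay":0,"az":0,"gripper":84},{"tx":0,"ty":0,"tz":-272,"ax":0,"ay":0,"az":0,"gripper":84}]'
python3 go.py .42 -.3 .28 3.4 .42 -.05 .28 3.4 .448 .0525 .28 3.4 .448 .0525 .12 3.4
```

```text
time_s: 16.3
tcp_pos: [0.472, -0.4181, 0.281]
ee_rot: [-0.001, -0.03, 1.0, 0.001]
wrist_force: [-0.4, 0.1, 0.3]
finger_gap: 0.89
grip_force: 0.0
t 16.3 tcp [ 0.472  -0.4181  0.281 ] ydir 93.42 gap mm 83.7 grip 0.0 j [-0.9   0.15  1.53 -0.    1.46 -2.53]
[0.42, -0.3, 0.28, 3.4] t [ 44.9 121.    1.3] a [ 0.  -0.1 90. ]
[0.42, -0.05, 0.28, 3.4] t [ 30.  370.5   1.7] a [ 0.  -0.1 90. ]
[0.448, 0.0525, 0.28, 3.4] t [ -4.1 471.2   1.8] a [ 0.  -0.1 90. ]
[0.448, 0.0525, 0.12, 3.4] t [ -4.3 470.9 161.8] a [ 0.  -0.1 90. ]
```

```bash
python3 -m creep '[{"tx":20,"ty":50,"tz":0,"ax":0,"ay":0,"az":10,"gripper":73},{"tx":40,"ty":100,"tz":0,"ax":0,"ay":0,"az":20,"gripper":73},{"tx":44,"ty":145,"tz":0,"ax":0,"ay":0,"az":30,"gripper":73},{"tx":42,"ty":190,"tz":0,"ax":0,"ay":0,"az":40,"gripper":73},{"tx":39,"ty":235,"tz":0,"ax":0,"ay":0,"az":50,"gripper":73},{"tx":36,"ty":280,"tz":0,"ax":0,"ay":0,"az":60,"gripper":73},{"tx":33,"ty":325,"tz":0,"ax":0,"ay":0,"az":70,"gripper":73},{"tx":30,"ty":370,"tz":0,"ax":0,"ay":0,"az":80,"gripper":73},{"tx":15,"ty":420,"tz":0,"ax":0,"ay":0,"az":90,"gripper":73},{"tx":-4,"ty":470,"tz":0,"ax":0,"ay":0,"az":90,"gripper":73},{"tx":-4,"ty":470,"tz":50,"ax":0,"ay":0,"az":90,"gripper":73},{"tx":-4,"ty":470,"tz":100,"ax":0,"ay":0,"az":90,"gripper":73}]'
python3 -m creep '[{"tx":0,"ty":0,"tz":60,"ax":0,"ay":0,"az":0,"gripper":73},{"tx":0,"ty":0,"tz":60,"ax":0,"ay":0,"az":0,"gripper":73},{"tx":0,"ty":0,"tz":60,"ax":0,"ay":0,"az":0,"gripper":73}]'
python3 go.py .448 .0520 .01 3.4; python3 - <<'E'
from h import *
s=cv2.resize(read_camera("side")[120:220,150:250],None,fx=5,fy=5,interpolation=cv2.INTER_CUBIC)
b=cv2.resize(read_camera("side")[225:365,245:385],(300,300),interpolation=cv2.INTER_CUBIC)
b=cv2.copyMakeBorder(b,0,200,0,0,cv2.BORDER_CONSTANT)
cv2.imwrite("pics/m1.png",np.hstack([s,b]))
E
```

```text
time_s: 17.8
tcp_pos: [0.4472, 0.052, 0.1793]
ee_rot: [-0.001, 0.685, 0.729, -0.001]
wrist_force: [0.3, -0.2, -0.6]
finger_gap: 0.775
grip_force: 0.0
time_s: 18.18
tcp_pos: [0.4489, 0.0507, 0.1235]
ee_rot: [0.0, 0.686, 0.728, 0.0]
wrist_force: [0.8, -0.4, 0.3]
finger_gap: 0.776
grip_force: 0.0
t 18.18 tcp [0.4489 0.0507 0.1235] ydir 3.41 gap mm 72.9 grip 0.0 j [-0.14 -0.14  2.12  0.    1.16 -0.2 ]
[0.448, 0.052, 0.01, 3.4] t [  1.4  -1.  113.5] a [0. 0. 0.]
```

View pics/m1.png

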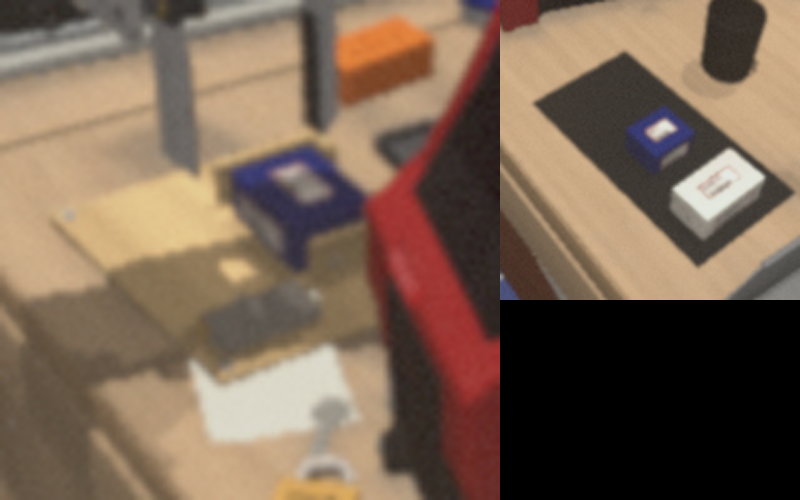

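The small box (660,138) and carton (718,192) stand upright on the mat. The cylinder (265,315) has not moved and the fingers straddle it. Descend.

```bash
python3 -m creep '[{"tx":1,"ty":-0.5,"tz":50,"ax":0,"ay":0,"az":0,"gripper":73},{"tx":1,"ty":-0.5,"tz":80,"ax":0,"ay":0,"az":0,"gripper":73},{"tx":1,"ty":-0.5,"tz":95,"ax":0,"ay":0,"az":0,"gripper":73},{"tx":1,"ty":-0.5,"tz":105,"ax":0,"ay":0,"az":0,"gripper":73},{"tx":1,"ty":-0.5,"tz":112,"ax":0,"ay":0,"az":0,"gripper":73},{"tx":1,"ty":-0.5,"tz":112,"ax":0,"ay":0,"az":0,"gripper":73},{"tx":1,"ty":-0.5,"tz":112,"ax":0,"ay":0,"az":0,"gripper":55},{"tx":1,"ty":-0.5,"tz":112,"ax":0,"ay":0,"az":0,"gripper":55},{"tx":1,"ty":-0.5,"tz":112,"ax":0,"ay":0,"az":0,"gripper":55},{"tx":1,"ty":-0.5,"tz":112,"ax":0,"ay":0,"az":0,"gripper":55},{"tx":1,"ty":-0.5,"tz":112,"ax":0,"ay":0,"az":0,"gripper":55},{"tx":1,"ty":-0.5,"tz":112,"ax":0,"ay":0,"az":0,"gripper":55}]' 20
python3 go.py .448 .0525 .28 3.4 .42 -.05 .28 3.4
```

```text
time_s: 19.77
tcp_pos: [0.4482, 0.0517, 0.011]
ee_rot: [0.0, 0.686, 0.728, 0.0]
wrist_force: [-1.9, 0.0, 5.6]
finger_gap: 0.631
grip_force: 20.0
t 19.77 tcp [0.4482 0.0517 0.011 ] ydir 3.42 gap mm 59.3 grip 20.0 j [-0.14  0.07  2.16 -0.    0.91 -0.2 ]
[0.448, 0.0525, 0.28, 3.4] t [   0.7   -0.  -269. ] a [0. 0. 0.]
[0.42, -0.05, 0.28, 3.4] t [ -99.9  -34.1 -269. ] a [0. 0. 0.]
```

```bash
python3 -m creep '[{"tx":0,"ty":0,"tz":-10,"ax":0,"ay":0,"az":0,"gripper":55},{"tx":0,"ty":0,"tz":-40,"ax":0,"ay":0,"az":0,"gripper":55},{"tx":0,"ty":0,"tz":-40,"ax":0,"ay":0,"az":0,"gripper":55},{"tx":0,"ty":0,"tz":-40,"ax":0,"ay":0,"az":0,"gripper":55}]'
python3 - <<'E'
from h import *
cv2.imwrite("pics/c1.png",cv2.resize(read_camera("side")[120:220,150:250],None,fx=6,fy=6,interpolation=cv2.INTER_CUBIC))
E
```

```text
time_s: 20.27
tcp_pos: [0.4471, 0.0519, 0.0497]
ee_rot: [-0.0, 0.686, 0.728, -0.0]
wrist_force: [0.7, 0.2, -3.2]
finger_gap: 0.637
grip_force: 20.0
```

View pics/c1.png

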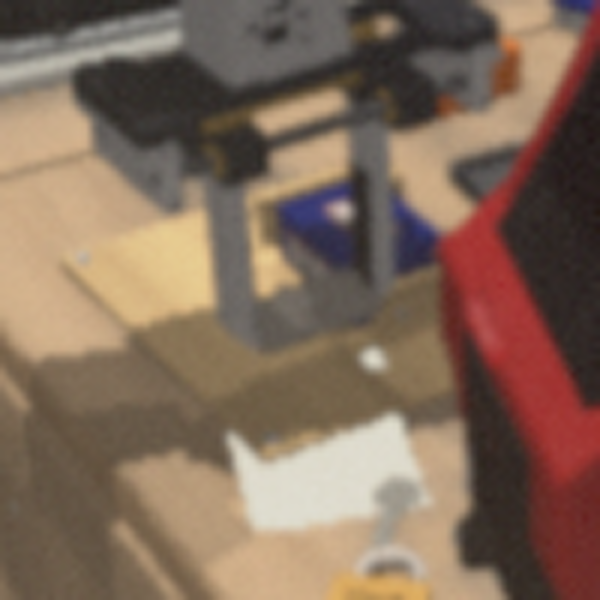

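The cylinder hangs level between the fingers (315,320), with its weight on the wrist. Carry it on.

```bash
python3 -m creep '[{"tx":0,"ty":0,"tz":-50,"ax":0,"ay":0,"az":0,"gripper":55},{"tx":0,"ty":0,"tz":-105,"ax":0,"ay":0,"az":0,"gripper":55},{"tx":0,"ty":0,"tz":-160,"ax":0,"ay":0,"az":0,"gripper":55},{"tx":0,"ty":0,"tz":-215,"ax":0,"ay":0,"az":0,"gripper":55},{"tx":-25,"ty":-10,"tz":-230,"ax":0,"ay":0,"az":0,"gripper":55},{"tx":-65,"ty":-25,"tz":-230,"ax":0,"ay":0,"az":0,"gripper":55},{"tx":-100,"ty":-34,"tz":-230,"ax":0,"ay":0,"az":0,"gripper":55},{"tx":-100,"ty":-34,"tz":-230,"ax":0,"ay":0,"az":0,"gripper":55},{"tx":-100,"ty":-34,"tz":-230,"ax":0,"ay":0,"az":0,"gripper":55}]' 22
python3 go.py .42 -.30 .28 3.4 .467 -.341 .28 3.4 .467 -.341 .05 3.4
```

```text
time_s: 21.45
tcp_pos: [0.4196, -0.0496, 0.2794]
ee_rot: [-0.001, 0.686, 0.728, -0.0]
wrist_force: [1.0, 0.3, -2.4]
finger_gap: 0.632
grip_force: 22.0
t 21.45 tcp [ 0.4196 -0.0496  0.2794] ydir 3.41 gap mm 59.4 grip 22.0 j [-0.39 -0.38  2.02  0.    1.51 -0.45]
[0.42, -0.3, 0.28, 3.4] t [-249.9  -14.5   -0.9] a [-0.1 -0.1  0. ]
[0.467, -0.341, 0.28, 3.4] t [-293.7   30.    -1. ] a [-0.1 -0.1  0. ]
[0.467, -0.341, 0.05, 3.4] t [-293.9   30.4  229. ] a [-0.1 -0.1  0. ]
```

```bash
python3 -m creep '[{"tx":-55,"ty":-5,"tz":0,"ax":0,"ay":0,"az":0,"gripper":55},{"tx":-110,"ty":-10,"tz":0,"ax":0,"ay":0,"az":0,"gripper":55},{"tx":-165,"ty":-13,"tz":0,"ax":0,"ay":0,"az":0,"gripper":55},{"tx":-220,"ty":-14,"tz":0,"ax":0,"ay":0,"az":0,"gripper":55},{"tx":-265,"ty":0,"tz":0,"ax":0,"ay":0,"az":0,"gripper":55},{"tx":-295,"ty":30,"tz":0,"ax":0,"ay":0,"az":0,"gripper":55},{"tx":-295,"ty":30,"tz":55,"ax":0,"ay":0,"az":0,"gripper":55},{"tx":-295,"ty":30,"tz":110,"ax":0,"ay":0,"az":0,"gripper":55},{"tx":-295,"ty":30,"tz":165,"ax":0,"ay":0,"az":0,"gripper":55},{"tx":-295,"ty":30,"tz":210,"ax":0,"ay":0,"az":0,"gripper":55},{"tx":-295,"ty":30,"tz":230,"ax":0,"ay":0,"az":0,"gripper":55},{"tx":-295,"ty":30,"tz":230,"ax":0,"ay":0,"az":0,"gripper":55}]'
python3 -m creep '[{"tx":0,"ty":0,"tz":20,"ax":0,"ay":0,"az":0,"gripper":55},{"tx":0,"ty":0,"tz":33,"ax":0,"ay":0,"az":0,"gripper":55},{"tx":0,"ty":0,"tz":39,"ax":0,"ay":0,"az":0,"gripper":55},{"tx":0,"ty":0,"tz":39,"ax":0,"ay":0,"az":0,"gripper":55},{"tx":0,"ty":0,"tz":39,"ax":0,"ay":0,"az":0,"gripper":55}]'
python3 go.py .467 -.342 .0085 3.4
```

```text
time_s: 22.95
tcp_pos: [0.4674, -0.3416, 0.0493]
ee_rot: [-0.001, 0.685, 0.728, 0.0]
wrist_force: [0.5, -0.2, -1.7]
finger_gap: 0.636
grip_force: 22.0
time_s: 23.58
tcp_pos: [0.4677, -0.3431, 0.012]
ee_rot: [0.001, 0.686, 0.728, -0.0]
wrist_force: [-0.5, 0.7, -2.2]
finger_gap: 0.632
grip_force: 22.0
t 23.57 tcp [ 0.4677 -0.3431  0.012 ] ydir 3.41 gap mm 59.5 grip 22.0 j [-0.83  0.34  1.84  0.    0.97 -0.89]
[0.467, -0.342, 0.0085, 3.4] t [ 1.2 -0.6  3.5] a [0. 0. 0.]
```

```bash
python3 -m creep '[{"tx":0,"ty":0,"tz":3.2,"ax":0,"ay":0,"az":0,"gripper":55},{"tx":0,"ty":0,"tz":3.2,"ax":0,"ay":0,"az":0,"gripper":55},{"tx":0,"ty":0,"tz":3.2,"ax":0,"ay":0,"az":0,"gripper":73},{"tx":0,"ty":0,"tz":3.2,"ax":0,"ay":0,"az":0,"gripper":73},{"tx":0,"ty":0,"tz":3.2,"ax":0,"ay":0,"az":0,"gripper":73},{"tx":0,"ty":0,"tz":-50,"ax":0,"ay":0,"az":0,"gripper":73},{"tx":0,"ty":0,"tz":-110,"ax":0,"ay":0,"az":0,"gripper":73},{"tx":0,"ty":0,"tz":-170,"ax":0,"ay":0,"az":0,"gripper":73},{"tx":0,"ty":0,"tz":-230,"ax":0,"ay":0,"az":0,"gripper":80},{"tx":0,"ty":0,"tz":-268,"ax":0,"ay":0,"az":0,"gripper":80},{"tx":0,"ty":0,"tz":-268,"ax":0,"ay":0,"az":0,"gripper":80},{"tx":0,"ty":0,"tz":-268,"ax":0,"ay":0,"az":0,"gripper":80}]'
python3 go.py .42 -.25 .28 3.4 .42 -.05 .28 3.4 .517 .127 .28 3.4
python3 - <<'E'
from h import *
im=read_camera("side");cv2.imwrite("raw_s2.png",im);cv2.imwrite("raw_t2.png",read_camera("top"))
s=cv2.resize(im[120:220,150:250],None,fx=4,fy=4,interpolation=cv2.INTER_CUBIC)
b=cv2.resize(im[235:355,255:375],(400,400),interpolation=cv2.INTER_CUBIC)
cv2.imwrite("pics/m2.png",np.hstack([s,b]))
E
```

```text
time_s: 25.08
tcp_pos: [0.4669, -0.3422, 0.2778]
ee_rot: [-0.001, 0.686, 0.728, 0.0]
wrist_force: [0.4, -0.5, -0.5]
finger_gap: 0.85
grip_force: 0.0
t 25.07 tcp [ 0.4669 -0.3422  0.2778] ydir 3.42 gap mm 79.9 grip 0.0 j [-0.83  0.03  1.66 -0.    1.45 -0.89]
[0.42, -0.25, 0.28, 3.4] t [ 94.8 -41.3  -2. ] a [-0.1 -0.1  0. ]
[0.42, -0.05, 0.28, 3.4] t [294.5 -29.4  -1.6] a [-0.1 -0.1  0. ]
[0.517, 0.127, 0.28, 3.4] t [465.4  78.   -1.5] a [-0.1 -0.1  0. ]
```

View pics/m2.png

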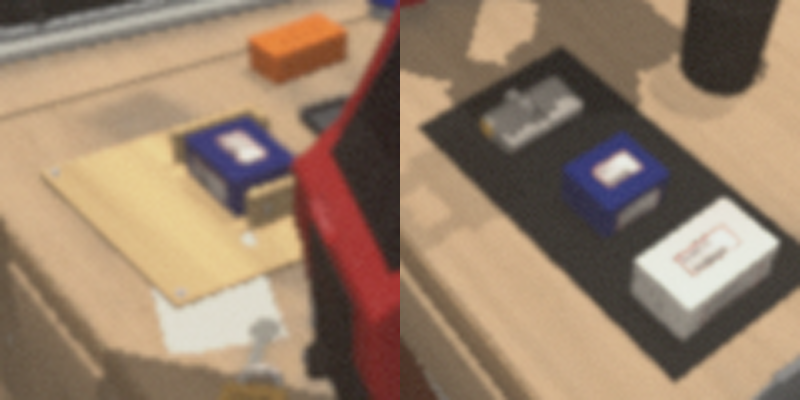

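All three stand on the mat at (530,110), (615,180) and (705,265). The large box (240,160) is untouched. Now to the large box.

```bash
python3 -m creep '[{"tx":40,"ty":-25,"tz":0,"ax":0,"ay":0,"az":0,"gripper":78},{"tx":95,"ty":-41,"tz":0,"ax":0,"ay":0,"az":0,"gripper":78},{"tx":155,"ty":-38,"tz":0,"ax":0,"ay":0,"az":0,"gripper":78},{"tx":215,"ty":-34,"tz":0,"ax":0,"ay":0,"az":0,"gripper":78},{"tx":275,"ty":-30,"tz":0,"ax":0,"ay":0,"az":0,"gripper":78},{"tx":330,"ty":-5,"tz":0,"ax":0,"ay":0,"az":0,"gripper":78},{"tx":380,"ty":28,"tz":0,"ax":0,"ay":0,"az":0,"gripper":78},{"tx":425,"ty":55,"tz":0,"ax":0,"ay":0,"az":0,"gripper":78},{"tx":466,"ty":78,"tz":20,"ax":0,"ay":0,"az":0,"gripper":78},{"tx":466,"ty":78,"tz":80,"ax":0,"ay":0,"az":0,"gripper":78},{"tx":466,"ty":78,"tz":140,"ax":0,"ay":0,"az":0,"gripper":78},{"tx":466,"ty":78,"tz":180,"ax":0,"ay":0,"az":0,"gripper":78}]' 15
python3 -m creep '[{"tx":0,"ty":0,"tz":10,"ax":0,"ay":0,"az":0,"gripper":78},{"tx":0,"ty":0,"tz":10,"ax":0,"ay":0,"az":0,"gripper":78},{"tx":0,"ty":0,"tz":10,"ax":0,"ay":0,"az":0,"gripper":78}]'
python3 go.py .517 .1275 .016 3.4
```

```text
time_s: 26.68
tcp_pos: [0.5144, 0.1272, 0.0945]
ee_rot: [-0.002, 0.686, 0.728, -0.002]
wrist_force: [0.2, 0.2, 0.2]
finger_gap: 0.83
grip_force: 0.0
time_s: 27.05
tcp_pos: [0.519, 0.1271, 0.0914]
ee_rot: [0.001, 0.686, 0.728, 0.001]
wrist_force: [0.5, 0.7, -0.4]
finger_gap: 0.829
grip_force: 0.0
t 27.05 tcp [0.519  0.1271 0.0914] ydir 3.42 gap mm 78.0 grip 0.0 j [ 0.03  0.11  1.94  0.    1.09 -0.03]
[0.517, 0.1275, 0.016, 3.4] t [ 0.5 -2.2 75.4] a [0.2 0.  0. ]
```

```bash
python3 -m creep '[{"tx":0,"ty":-1,"tz":30,"ax":0,"ay":0,"az":0,"gripper":78},{"tx":0,"ty":-1,"tz":55,"ax":0,"ay":0,"az":0,"gripper":78},{"tx":0,"ty":-1,"tz":70,"ax":0,"ay":0,"az":0,"gripper":78},{"tx":0,"ty":-1,"tz":75,"ax":0,"ay":0,"az":0,"gripper":78},{"tx":0,"ty":-1,"tz":75,"ax":0,"ay":0,"az":0,"gripper":78},{"tx":0,"ty":-1,"tz":75,"ax":0,"ay":0,"az":0,"gripper":48},{"tx":0,"ty":-1,"tz":75,"ax":0,"ay":0,"az":0,"gripper":48},{"tx":0,"ty":-1,"tz":75,"ax":0,"ay":0,"az":0,"gripper":48},{"tx":0,"ty":-1,"tz":75,"ax":0,"ay":0,"az":0,"gripper":48},{"tx":0,"ty":-1,"tz":75,"ax":0,"ay":0,"az":0,"gripper":48},{"tx":0,"ty":-1,"tz":75,"ax":0,"ay":0,"az":0,"gripper":48},{"tx":0,"ty":-1,"tz":75,"ax":0,"ay":0,"az":0,"gripper":48}]' 15
python3 go.py .517 .1275 .09 3.4 .656 .139 .09 -.9
```

```text
time_s: 28.55
tcp_pos: [0.5168, 0.127, 0.0149]
ee_rot: [0.0, 0.686, 0.728, 0.0]
wrist_force: [-1.1, -0.4, 6.4]
finger_gap: 0.584
grip_force: 14.9
t 28.55 tcp [0.5168 0.127  0.0149] ydir 3.42 gap mm 54.9 grip 14.9 j [ 0.03  0.23  1.96  0.    0.94 -0.03]
[0.517, 0.1275, 0.09, 3.4] t [  0.4   0.2 -75.1] a [0. 0. 0.]
[0.656, 0.139, 0.09, -0.9] t [  3.6 139.7 -75. ] a [ 0.  -0.   4.3]
```

```bash
python3 -m creep '[{"tx":0,"ty":0,"tz":-25,"ax":0,"ay":0,"az":0,"gripper":48},{"tx":0,"ty":0,"tz":-60,"ax":0,"ay":0,"az":0,"gripper":48},{"tx":0,"ty":0,"tz":-90,"ax":0,"ay":0,"az":0,"gripper":48},{"tx":1,"ty":50,"tz":-90,"ax":0,"ay":0,"az":2,"gripper":48},{"tx":2,"ty":100,"tz":-90,"ax":0,"ay":0,"az":4.3,"gripper":48},{"tx":3.5,"ty":140,"tz":-90,"ax":0,"ay":0,"az":4.3,"gripper":48},{"tx":3.5,"ty":140,"tz":-80,"ax":0,"ay":0,"az":4.3,"gripper":48},{"tx":3.5,"ty":140,"tz":-50,"ax":0,"ay":0,"az":4.3,"gripper":48},{"tx":3.5,"ty":140,"tz":-20,"ax":0,"ay":0,"az":4.3,"gripper":48},{"tx":3.5,"ty":140,"tz":-5,"ax":0,"ay":0,"az":4.3,"gripper":48},{"tx":3.5,"ty":140,"tz":-5,"ax":0,"ay":0,"az":4.3,"gripper":48},{"tx":3.5,"ty":140,"tz":-5,"ax":0,"ay":0,"az":4.3,"gripper":48}]'
python3 go.py .656 .139 .0122 -.9; python3 - <<'E'
from h import *
a=read_camera("top")[115:215,135:260]
cv2.imwrite("pics/t3.png",cv2.resize(a,None,fx=5,fy=5,interpolation=cv2.INTER_CUBIC))
E
```

```text
time_s: 30.05
tcp_pos: [0.6567, 0.1389, 0.0207]
ee_rot: [0.001, 0.713, 0.702, 0.001]
wrist_force: [0.7, 0.5, -0.9]
finger_gap: 0.585
grip_force: 14.9
t 30.05 tcp [0.6567 0.1389 0.0207] ydir -0.88 gap mm 55.0 grip 14.9 j [ 0.04  0.5   1.59 -0.    1.05  0.06]
[0.656, 0.139, 0.0122, -0.9] t [ 0.1 -0.7  8.5] a [ 0.1 -0.   0. ]
```

View pics/t3.png

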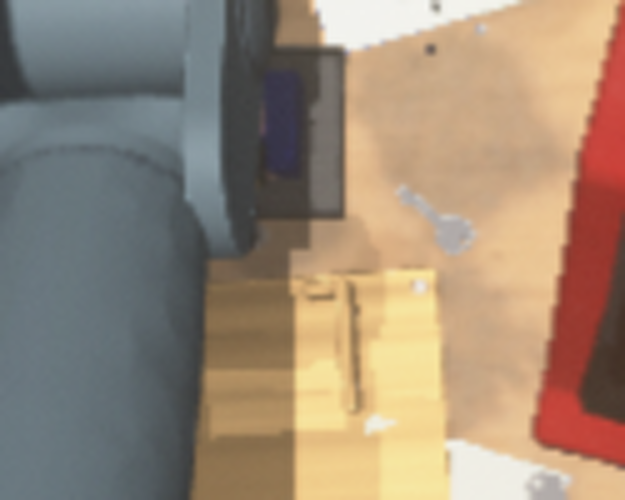

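The box (285,122) lies centred over the tray, whose right edge is at x=343. Lower and release.

```bash
python3 -m creep '[{"tx":0,"ty":0,"tz":5,"ax":0,"ay":0,"az":0,"gripper":48},{"tx":0,"ty":0,"tz":8.5,"ax":0,"ay":0,"az":0,"gripper":48},{"tx":0,"ty":0,"tz":8.5,"ax":0,"ay":0,"az":0,"gripper":48},{"tx":0,"ty":0,"tz":8.5,"ax":0,"ay":0,"az":0,"gripper":65},{"tx":0,"ty":0,"tz":8.5,"ax":0,"ay":0,"az":0,"gripper":65},{"tx":0,"ty":0,"tz":8.5,"ax":0,"ay":0,"az":0,"gripper":65},{"tx":0,"ty":0,"tz":-40,"ax":0,"ay":0,"az":0,"gripper":65},{"tx":0,"ty":0,"tz":-100,"ax":0,"ay":0,"az":0,"gripper":70},{"tx":0,"ty":0,"tz":-160,"ax":0,"ay":0,"az":0,"gripper":73},{"tx":0,"ty":0,"tz":-220,"ax":0,"ay":0,"az":0,"gripper":73},{"tx":0,"ty":0,"tz":-260,"ax":0,"ay":0,"az":0,"gripper":73},{"tx":0,"ty":0,"tz":-260,"ax":0,"ay":0,"az":0,"gripper":73}]'
python3 go.py .517 .05 .28 3.4 .42 -.05 .28 3.4 .42 -.25 .28 3.4 .4675 -.343 .28 3.4
```

```text
time_s: 31.6
tcp_pos: [0.6579, 0.139, 0.2844]
ee_rot: [0.003, 0.712, 0.702, 0.003]
wrist_force: [-0.9, -0.1, -0.7]
finger_gap: 0.778
grip_force: 0.0
t 31.6 tcp [0.6579 0.139  0.2844] ydir -0.88 gap mm 73.2 grip 0.0 j [0.04 0.24 1.42 0.   1.47 0.06]
[0.517, 0.05, 0.28, 3.4] t [ -91.2 -139.6    3.1] a [ 0.5 -0.  -4.3]
[0.42, -0.05, 0.28, 3.4] t [-192.6 -235.     2.3] a [ 0.5 -0.  -4.3]
[0.42, -0.25, 0.28, 3.4] t [-392.6 -232.     2.2] a [ 0.5 -0.  -4.3]
[0.4675, -0.343, 0.28, 3.4] t [-484.9 -183.1    2.6] a [ 0.5 -0.  -4.3]
```

```bash
python3 -m creep '[{"tx":-20,"ty":-55,"tz":2,"ax":0,"ay":0,"az":-2,"gripper":73},{"tx":-40,"ty":-110,"tz":2,"ax":0,"ay":0,"az":-4.3,"gripper":73},{"tx":-62,"ty":-165,"tz":2,"ax":0,"ay":0,"az":-4.3,"gripper":73},{"tx":-85,"ty":-210,"tz":2,"ax":0,"ay":0,"az":-4.3,"gripper":73},{"tx":-140,"ty":-232,"tz":2,"ax":0,"ay":0,"az":-4.3,"gripper":73},{"tx":-200,"ty":-235,"tz":2,"ax":0,"ay":0,"az":-4.3,"gripper":73},{"tx":-260,"ty":-235,"tz":2,"ax":0,"ay":0,"az":-4.3,"gripper":73},{"tx":-320,"ty":-234,"tz":2,"ax":0,"ay":0,"az":-4.3,"gripper":73},{"tx":-380,"ty":-232,"tz":2,"ax":0,"ay":0,"az":-4.3,"gripper":73},{"tx":-435,"ty":-210,"tz":2,"ax":0,"ay":0,"az":-4.3,"gripper":73},{"tx":-485,"ty":-183,"tz":2,"ax":0,"ay":0,"az":-4.3,"gripper":73},{"tx":-485,"ty":-183,"tz":2,"ax":0,"ay":0,"az":-4.3,"gripper":73}]'
python3 -m creep '[{"tx":0,"ty":0,"tz":50,"ax":0,"ay":0,"az":0,"gripper":73},{"tx":0,"ty":0,"tz":110,"ax":0,"ay":0,"az":0,"gripper":73},{"tx":0,"ty":0,"tz":170,"ax":0,"ay":0,"az":0,"gripper":73},{"tx":0,"ty":0,"tz":200,"ax":0,"ay":0,"az":0,"gripper":73},{"tx":0,"ty":0,"tz":200,"ax":0,"ay":0,"az":0,"gripper":73},{"tx":0,"ty":0,"tz":200,"ax":0,"ay":0,"az":0,"gripper":73}]'
python3 go.py .4677 -.3431 .0085 3.4
python3 - <<'E'
from h import *
im=read_camera("top")
a=cv2.resize(im[115:215,140:240],None,fx=4,fy=4,interpolation=cv2.INTER_CUBIC)
b=cv2.resize(im[150:250,330:430],None,fx=4,fy=4,interpolation=cv2.INTER_CUBIC)
cv2.imwrite("pics/t4.png",np.hstack([a,b]))
E
```

```text
time_s: 33.1
tcp_pos: [0.4651, -0.3451, 0.2729]
ee_rot: [-0.003, 0.687, 0.727, 0.0]
wrist_force: [-0.6, 0.6, -0.1]
finger_gap: 0.779
grip_force: 0.0
time_s: 33.85
tcp_pos: [0.4661, -0.3434, 0.0788]
ee_rot: [0.001, 0.686, 0.728, -0.0]
wrist_force: [-1.6, 0.1, 0.5]
finger_gap: 0.778
grip_force: 0.0
t 33.85 tcp [ 0.4661 -0.3434  0.0788] ydir 3.45 gap mm 73.2 grip 0.0 j [-0.83  0.23  1.83  0.    1.08 -0.89]
[0.4677, -0.3431, 0.0085, 3.4] t [ 0.3  1.6 70.3] a [0.1 0.1 0. ]
```

View pics/t4.png

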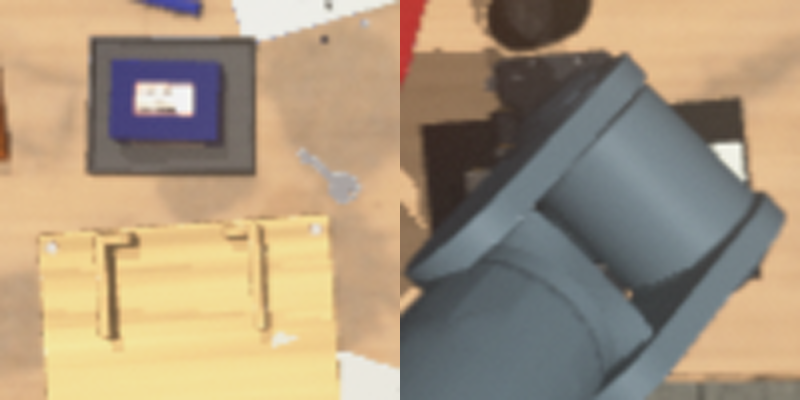

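The large box lies flat and centred in the tray (165,100). Now the cylinder goes back.

```bash
python3 -m creep '[{"tx":0,"ty":1.5,"tz":35,"ax":0,"ay":0,"az":0,"gripper":73},{"tx":0,"ty":1.5,"tz":55,"ax":0,"ay":0,"az":0,"gripper":73},{"tx":0,"ty":1.5,"tz":66,"ax":0,"ay":0,"az":0,"gripper":73},{"tx":0,"ty":1.5,"tz":70,"ax":0,"ay":0,"az":0,"gripper":73},{"tx":0,"ty":1.5,"tz":70,"ax":0,"ay":0,"az":0,"gripper":73},{"tx":0,"ty":1.5,"tz":70,"ax":0,"ay":0,"az":0,"gripper":55},{"tx":0,"ty":1.5,"tz":70,"ax":0,"ay":0,"az":0,"gripper":55},{"tx":0,"ty":1.5,"tz":70,"ax":0,"ay":0,"az":0,"gripper":55},{"tx":0,"ty":1.5,"tz":70,"ax":0,"ay":0,"az":0,"gripper":55},{"tx":0,"ty":1.5,"tz":70,"ax":0,"ay":0,"az":0,"gripper":55},{"tx":0,"ty":1.5,"tz":70,"ax":0,"ay":0,"az":0,"gripper":55}]' 22
python3 go.py .4675 -.343 .28 3.4 .42 -.25 .28 3.4 .42 -.05 .28 3.4 
```

```text
time_s: 35.28
tcp_pos: [0.4674, -0.3436, 0.0082]
ee_rot: [0.001, 0.686, 0.728, -0.0]
wrist_force: [-0.4, 1.1, 5.0]
finger_gap: 0.628
grip_force: 22.0
t 35.27 tcp [ 0.4674 -0.3436  0.0082] ydir 3.42 gap mm 59.1 grip 22.0 j [-0.83  0.34  1.84 -0.    0.96 -0.89]
[0.4675, -0.343, 0.28, 3.4] t [   0.4    0.3 -271.8] a [0. 0. 0.]
[0.42, -0.25, 0.28, 3.4] t [  96.1  -41.6 -272. ] a [0. 0. 0.]
[0.42, -0.05, 0.28, 3.4] t [ 295.7  -29.7 -272.1] a [0. 0. 0.]
```

```bash
python3 -m creep '[{"tx":0,"ty":0,"tz":-25,"ax":0,"ay":0,"az":0,"gripper":55},{"tx":0,"ty":0,"tz":-80,"ax":0,"ay":0,"az":0,"gripper":55},{"tx":0,"ty":0,"tz":-140,"ax":0,"ay":0,"az":0,"gripper":55},{"tx":0,"ty":0,"tz":-200,"ax":0,"ay":0,"az":0,"gripper":55},{"tx":0,"ty":0,"tz":-255,"ax":0,"ay":0,"az":0,"gripper":55},{"tx":20,"ty":-15,"tz":-274,"ax":0,"ay":0,"az":0,"gripper":55},{"tx":65,"ty":-35,"tz":-274,"ax":0,"ay":0,"az":0,"gripper":55},{"tx":120,"ty":-41,"tz":-274,"ax":0,"ay":0,"az":0,"gripper":55},{"tx":180,"ty":-38,"tz":-274,"ax":0,"ay":0,"az":0,"gripper":55},{"tx":240,"ty":-34,"tz":-274,"ax":0,"ay":0,"az":0,"gripper":55},{"tx":280,"ty":-31,"tz":-274,"ax":0,"ay":0,"az":0,"gripper":55},{"tx":296,"ty":-30,"tz":-274,"ax":0,"ay":0,"az":0,"gripper":55}]'
python3 go.py .4482 .0519 .28 3.4 .4482 .0519 .05 3.4 
```

```text
time_s: 36.78
tcp_pos: [0.4187, -0.0476, 0.2803]
ee_rot: [-0.001, 0.685, 0.729, -0.0]
wrist_force: [-0.0, -0.4, -2.7]
finger_gap: 0.633
grip_force: 22.0
t 36.77 tcp [ 0.4187 -0.0476  0.2803] ydir 3.56 gap mm 59.5 grip 22.0 j [-0.38 -0.38  2.02 -0.    1.51 -0.45]
[0.4482, 0.0519, 0.28, 3.4] t [97.5 35.6  0.4] a [-0.1 -0.   0.2]
[0.4482, 0.0519, 0.05, 3.4] t [ 97.4  35.9 230.4] a [-0.1 -0.   0.2]
```

```bash
python3 -m creep '[{"tx":45,"ty":15,"tz":0,"ax":0,"ay":0,"az":0,"gripper":55},{"tx":85,"ty":30,"tz":0,"ax":0,"ay":0,"az":0,"gripper":55},{"tx":98,"ty":35,"tz":15,"ax":0,"ay":0,"az":0,"gripper":55},{"tx":98,"ty":35,"tz":70,"ax":0,"ay":0,"az":0,"gripper":55},{"tx":98,"ty":35,"tz":130,"ax":0,"ay":0,"az":0,"gripper":55},{"tx":98,"ty":35,"tz":190,"ax":0,"ay":0,"az":0,"gripper":55},{"tx":98,"ty":35,"tz":225,"ax":0,"ay":0,"az":0,"gripper":55},{"tx":98,"ty":35,"tz":225,"ax":0,"ay":0,"az":0,"gripper":55},{"tx":98,"ty":35,"tz":225,"ax":0,"ay":0,"az":0,"gripper":55},{"tx":98,"ty":35,"tz":225,"ax":0,"ay":0,"az":0,"gripper":55}]'
python3 go.py .4482 .0519 .0115 3.4 
```

```text
time_s: 38.02
tcp_pos: [0.4503, 0.0499, 0.0584]
ee_rot: [0.002, 0.686, 0.728, 0.001]
wrist_force: [1.3, 0.8, -1.9]
finger_gap: 0.634
grip_force: 22.0
t 38.02 tcp [0.4503 0.0499 0.0584] ydir 3.4 gap mm 59.6 grip 22.0 j [-0.14 -0.03  2.15 -0.    1.01 -0.2 ]
[0.4482, 0.0519, 0.0115, 3.4] t [ 2.1 -2.1 46.9] a [0.2 0.1 0. ]
```

```bash
python3 -m creep '[{"tx":1,"ty":-1,"tz":20,"ax":0,"ay":0,"az":0,"gripper":55},{"tx":1,"ty":-1,"tz":35,"ax":0,"ay":0,"az":0,"gripper":55},{"tx":1,"ty":-1,"tz":40,"ax":0,"ay":0,"az":0,"gripper":55},{"tx":1,"ty":-1,"tz":40,"ax":0,"ay":0,"az":0,"gripper":55},{"tx":1,"ty":-1,"tz":40,"ax":0,"ay":0,"az":0,"gripper":55}]'
python3 go.py .4482 .0519 .0113 3.4 
```

```text
time_s: 38.65
tcp_pos: [0.4481, 0.0513, 0.017]
ee_rot: [0.0, 0.686, 0.728, 0.0]
wrist_force: [-0.1, 0.4, -2.9]
finger_gap: 0.635
grip_force: 22.0
t 38.65 tcp [0.4481 0.0513 0.017 ] ydir 3.42 gap mm 59.7 grip 22.0 j [-0.14  0.05  2.16 -0.    0.92 -0.2 ]
[0.4482, 0.0519, 0.0113, 3.4] t [0.6 0.1 5.7] a [0.1 0.  0. ]
```

```bash
python3 -m creep '[{"tx":0.5,"ty":0,"tz":4,"ax":0,"ay":0,"az":0,"gripper":55},{"tx":0.5,"ty":0,"tz":5.5,"ax":0,"ay":0,"az":0,"gripper":55},{"tx":0.5,"ty":0,"tz":5.5,"ax":0,"ay":0,"az":0,"gripper":55},{"tx":0.5,"ty":0,"tz":5.5,"ax":0,"ay":0,"az":0,"gripper":73},{"tx":0.5,"ty":0,"tz":5.5,"ax":0,"ay":0,"az":0,"gripper":73},{"tx":0.5,"ty":0,"tz":5.5,"ax":0,"ay":0,"az":0,"gripper":73},{"tx":0.5,"ty":0,"tz":-40,"ax":0,"ay":0,"az":0,"gripper":73},{"tx":0.5,"ty":0,"tz":-100,"ax":0,"ay":0,"az":0,"gripper":73},{"tx":0.5,"ty":0,"tz":-160,"ax":0,"ay":0,"az":0,"gripper":60},{"tx":0.5,"ty":0,"tz":-220,"ax":0,"ay":0,"az":0,"gripper":60},{"tx":0.5,"ty":0,"tz":-264,"ax":0,"ay":0,"az":0,"gripper":60},{"tx":0.5,"ty":0,"tz":-264,"ax":0,"ay":0,"az":0,"gripper":60}]'
python3 go.py .42 -.05 .28 93.4  .42 -.3 .28 93.4 .472 -.4185 .28 93.4
```

```text
time_s: 40.15
tcp_pos: [0.4495, 0.0516, 0.2849]
ee_rot: [0.004, 0.686, 0.728, 0.002]
wrist_force: [0.3, -0.6, 0.2]
finger_gap: 0.644
grip_force: 0.0
t 40.15 tcp [0.4495 0.0516 0.2849] ydir 3.42 gap mm 60.5 grip 0.0 j [-0.14 -0.31  1.95  0.    1.49 -0.2 ]
[0.42, -0.05, 0.28, 93.4] t [-99.7 -35.6   4.7] a [  0.3   0.5 -90. ]
[0.42, -0.3, 0.28, 93.4] t [-349.2  -50.5    5. ] a [  0.3   0.5 -90. ]
[0.472, -0.4185, 0.28, 93.4] t [-470.6   -5.7    5.6] a [  0.3   0.5 -90. ]
```

```bash
python3 -m creep '[{"tx":-50,"ty":-18,"tz":1,"ax":0,"ay":0,"az":-10,"gripper":60},{"tx":-100,"ty":-35,"tz":1,"ax":0,"ay":0,"az":-20,"gripper":60},{"tx":-145,"ty":-38,"tz":1,"ax":0,"ay":0,"az":-30,"gripper":60},{"tx":-190,"ty":-41,"tz":1,"ax":0,"ay":0,"az":-40,"gripper":60},{"tx":-235,"ty":-44,"tz":1,"ax":0,"ay":0,"az":-50,"gripper":60},{"tx":-280,"ty":-46,"tz":1,"ax":0,"ay":0,"az":-60,"gripper":60},{"tx":-325,"ty":-49,"tz":1,"ax":0,"ay":0,"az":-70,"gripper":60},{"tx":-370,"ty":-42,"tz":1,"ax":0,"ay":0,"az":-80,"gripper":60},{"tx":-420,"ty":-22,"tz":1,"ax":0,"ay":0,"az":-90,"gripper":60},{"tx":-470,"ty":-5,"tz":1,"ax":0,"ay":0,"az":-90,"gripper":60},{"tx":-470,"ty":-5,"tz":30,"ax":0,"ay":0,"az":-90,"gripper":60},{"tx":-470,"ty":-5,"tz":90,"ax":0,"ay":0,"az":-90,"gripper":60}]'
python3 -m creep '[{"tx":0,"ty":0,"tz":60,"ax":0,"ay":0,"az":0,"gripper":60},{"tx":0,"ty":0,"tz":110,"ax":0,"ay":0,"az":0,"gripper":60},{"tx":0,"ty":0,"tz":110,"ax":0,"ay":0,"az":0,"gripper":60},{"tx":0,"ty":0,"tz":110,"ax":0,"ay":0,"az":0,"gripper":60}]'
python3 go.py .4725 -.419 .0083 93.4
```

```text
time_s: 41.65
tcp_pos: [0.4712, -0.4192, 0.1901]
ee_rot: [0.001, -0.03, 1.0, -0.001]
wrist_force: [0.2, -0.1, -0.6]
finger_gap: 0.639
grip_force: 0.0
time_s: 42.15
tcp_pos: [0.4711, -0.4183, 0.0818]
ee_rot: [0.001, -0.03, 1.0, -0.001]
wrist_force: [-0.1, -1.0, 0.3]
finger_gap: 0.639
grip_force: 0.0
t 42.15 tcp [ 0.4711 -0.4183  0.0818] ydir 93.42 gap mm 60.0 grip 0.0 j [-0.91  0.33  1.69 -0.    1.12 -2.54]
[0.4725, -0.419, 0.0083, 93.4] t [-1.3 -0.7 73.5] a [-0.1  0.1  0. ]
```

```bash
python3 -m creep '[{"tx":-1,"ty":-0.5,"tz":35,"ax":0,"ay":0,"az":0,"gripper":60},{"tx":-1,"ty":-0.5,"tz":58,"ax":0,"ay":0,"az":0,"gripper":60},{"tx":-1,"ty":-0.5,"tz":69,"ax":0,"ay":0,"az":0,"gripper":60},{"tx":-1,"ty":-0.5,"tz":73,"ax":0,"ay":0,"az":0,"gripper":60},{"tx":-1,"ty":-0.5,"tz":73,"ax":0,"ay":0,"az":0,"gripper":60},{"tx":-1,"ty":-0.5,"tz":73,"ax":0,"ay":0,"az":0,"gripper":34},{"tx":-1,"ty":-0.5,"tz":73,"ax":0,"ay":0,"az":0,"gripper":34},{"tx":-1,"ty":-0.5,"tz":73,"ax":0,"ay":0,"az":0,"gripper":34},{"tx":-1,"ty":-0.5,"tz":73,"ax":0,"ay":0,"az":0,"gripper":34},{"tx":-1,"ty":-0.5,"tz":73,"ax":0,"ay":0,"az":0,"gripper":34},{"tx":-1,"ty":-0.5,"tz":73,"ax":0,"ay":0,"az":0,"gripper":34}]' 12
python3 go.py .42 -.30 .28 93.4 .42 -.05 .28 93.4
```

```text
time_s: 43.52
tcp_pos: [0.4718, -0.4184, 0.008]
ee_rot: [0.0, -0.03, 1.0, -0.0]
wrist_force: [-0.2, 0.8, 5.8]
finger_gap: 0.425
grip_force: 12.0
t 43.52 tcp [ 0.4718 -0.4184  0.008 ] ydir 93.42 gap mm 40.0 grip 12.0 j [-0.9   0.44  1.71 -0.    0.99 -2.54]
[0.42, -0.3, 0.28, 93.4] t [  44.5  121.1 -272.1] a [-0.  0.  0.]
[0.42, -0.05, 0.28, 93.4] t [  29.6  370.6 -272.2] a [-0.  0.  0.]
```

```bash
python3 -m creep '[{"tx":0,"ty":0,"tz":-40,"ax":0,"ay":0,"az":0,"gripper":34},{"tx":0,"ty":0,"tz":-100,"ax":0,"ay":0,"az":0,"gripper":34},{"tx":0,"ty":0,"tz":-160,"ax":0,"ay":0,"az":0,"gripper":34},{"tx":0,"ty":0,"tz":-220,"ax":0,"ay":0,"az":0,"gripper":34},{"tx":0,"ty":0,"tz":-272,"ax":0,"ay":0,"az":0,"gripper":34},{"tx":22,"ty":55,"tz":-272,"ax":0,"ay":0,"az":0,"gripper":34},{"tx":43,"ty":112,"tz":-272,"ax":0,"ay":0,"az":0,"gripper":34},{"tx":42,"ty":174,"tz":-272,"ax":0,"ay":0,"az":0,"gripper":34},{"tx":38,"ty":236,"tz":-272,"ax":0,"ay":0,"az":0,"gripper":34},{"tx":34,"ty":298,"tz":-272,"ax":0,"ay":0,"az":0,"gripper":34},{"tx":31,"ty":350,"tz":-272,"ax":0,"ay":0,"az":0,"gripper":34},{"tx":30,"ty":370,"tz":-272,"ax":0,"ay":0,"az":0,"gripper":34}]'
python3 go.py .4446 .1248 .28 93.4 .4446 .1248 .05 93.4
```

```text
time_s: 45.02
tcp_pos: [0.4189, -0.048, 0.2787]
ee_rot: [-0.0, -0.031, 1.0, 0.0]
wrist_force: [-0.2, -0.2, 0.1]
finger_gap: 0.426
grip_force: 12.0
t 45.02 tcp [ 0.4189 -0.048   0.2787] ydir 93.59 gap mm 40.0 grip 12.0 j [-0.38 -0.38  2.02  0.    1.5  -2.02]
[0.4446, 0.1248, 0.28, 93.4] t [-36.5 170.9  -1.2] a [ 0.  -0.   0.2]
[0.4446, 0.1248, 0.05, 93.4] t [-36.6 170.8 228.8] a [ 0.  -0.   0.2]
```

```bash
python3 -m creep '[{"tx":-12,"ty":57,"tz":0,"ax":0,"ay":0,"az":0,"gripper":34},{"tx":-24,"ty":114,"tz":0,"ax":0,"ay":0,"az":0,"gripper":34},{"tx":-36,"ty":160,"tz":0,"ax":0,"ay":0,"az":0,"gripper":34},{"tx":-36,"ty":172,"tz":20,"ax":0,"ay":0,"az":0,"gripper":34},{"tx":-36,"ty":172,"tz":70,"ax":0,"ay":0,"az":0,"gripper":34},{"tx":-36,"ty":172,"tz":130,"ax":0,"ay":0,"az":0,"gripper":34},{"tx":-36,"ty":172,"tz":190,"ax":0,"ay":0,"az":0,"gripper":34},{"tx":-36,"ty":172,"tz":225,"ax":0,"ay":0,"az":0,"gripper":34},{"tx":-36,"ty":172,"tz":225,"ax":0,"ay":0,"az":0,"gripper":34},{"tx":-36,"ty":172,"tz":225,"ax":0,"ay":0,"az":0,"gripper":34},{"tx":-36,"ty":172,"tz":225,"ax":0,"ay":0,"az":0,"gripper":34}]'
python3 go.py .4446 .1248 .0113 93.4
```

```text
time_s: 46.4
tcp_pos: [0.4469, 0.1234, 0.0565]
ee_rot: [0.002, -0.03, 1.0, -0.0]
wrist_force: [0.2, 0.3, -1.2]
finger_gap: 0.425
grip_force: 12.0
t 46.4 tcp [0.4469 0.1234 0.0565] ydir 93.43 gap mm 39.9 grip 12.0 j [ 0.02  0.    2.13 -0.    1.01 -1.61]
[0.4446, 0.1248, 0.0113, 93.4] t [ 2.4  1.5 45.2] a [-0.   0.2  0. ]
```

```bash
python3 -m creep '[{"tx":1,"ty":1,"tz":20,"ax":0,"ay":0,"az":0,"gripper":34},{"tx":1,"ty":1,"tz":35,"ax":0,"ay":0,"az":0,"gripper":34},{"tx":1,"ty":1,"tz":39,"ax":0,"ay":0,"az":0,"gripper":34},{"tx":1,"ty":1,"tz":39,"ax":0,"ay":0,"az":0,"gripper":34},{"tx":1,"ty":1,"tz":39,"ax":0,"ay":0,"az":0,"gripper":34}]'
python3 go.py .4446 .1248 .0113 93.4 
```

```text
time_s: 47.02
tcp_pos: [0.4447, 0.1243, 0.016]
ee_rot: [0.001, -0.03, 1.0, -0.0]
wrist_force: [1.4, -0.2, -0.5]
finger_gap: 0.424
grip_force: 12.0
t 47.02 tcp [0.4447 0.1243 0.016 ] ydir 93.42 gap mm 39.8 grip 12.0 j [ 0.03  0.08  2.14 -0.    0.92 -1.6 ]
[0.4446, 0.1248, 0.0113, 93.4] t [0.1 0.5 4.7] a [-0.   0.1  0. ]
```

```bash
python3 -m creep '[{"tx":0,"ty":0.5,"tz":3,"ax":0,"ay":0,"az":0,"gripper":34},{"tx":0,"ty":0.5,"tz":4.5,"ax":0,"ay":0,"az":0,"gripper":34},{"tx":0,"ty":0.5,"tz":4.5,"ax":0,"ay":0,"az":0,"gripper":34},{"tx":0,"ty":0.5,"tz":4.5,"ax":0,"ay":0,"az":0,"gripper":58},{"tx":0,"ty":0.5,"tz":4.5,"ax":0,"ay":0,"az":0,"gripper":58},{"tx":0,"ty":0.5,"tz":4.5,"ax":0,"ay":0,"az":0,"gripper":58},{"tx":0,"ty":0.5,"tz":-40,"ax":0,"ay":0,"az":0,"gripper":60},{"tx":0,"ty":0.5,"tz":-100,"ax":0,"ay":0,"az":0,"gripper":60},{"tx":0,"ty":0.5,"tz":-160,"ax":0,"ay":0,"az":0,"gripper":60},{"tx":0,"ty":0.5,"tz":-220,"ax":0,"ay":0,"az":0,"gripper":60},{"tx":0,"ty":0.5,"tz":-264,"ax":0,"ay":0,"az":0,"gripper":60},{"tx":0,"ty":0.5,"tz":-264,"ax":0,"ay":0,"az":0,"gripper":60}]'
python3 go.py .42 -.05 .28 93.4  .42 -.35 .28 93.4 .476 -.493 .28 93.4
```

```text
time_s: 48.52
tcp_pos: [0.4461, 0.1249, 0.2838]
ee_rot: [0.004, -0.03, 1.0, -0.0]
wrist_force: [-0.3, -0.9, 0.3]
finger_gap: 0.639
grip_force: 0.0
t 48.52 tcp [0.4461 0.1249 0.2838] ydir 93.42 gap mm 60.1 grip 0.0 j [ 0.03 -0.28  1.93 -0.    1.48 -1.6 ]
[0.42, -0.05, 0.28, 93.4] t [  36.5 -173.     3.6] a [-0.   0.5  0. ]
[0.42, -0.35, 0.28, 93.4] t [  54.5 -472.5    3.5] a [-0.   0.5  0. ]
[0.476, -0.493, 0.28, 93.4] t [   7.1 -618.6    4. ] a [-0.   0.5  0. ]
```

```bash
python3 -m creep '[{"tx":12,"ty":-58,"tz":1,"ax":0,"ay":0,"az":0,"gripper":60},{"tx":24,"ty":-116,"tz":1,"ax":0,"ay":0,"az":0,"gripper":60},{"tx":37,"ty":-174,"tz":1,"ax":0,"ay":0,"az":0,"gripper":60},{"tx":40,"ty":-236,"tz":1,"ax":0,"ay":0,"az":0,"gripper":60},{"tx":44,"ty":-298,"tz":1,"ax":0,"ay":0,"az":0,"gripper":60},{"tx":47,"ty":-360,"tz":1,"ax":0,"ay":0,"az":0,"gripper":60},{"tx":51,"ty":-422,"tz":1,"ax":0,"ay":0,"az":0,"gripper":60},{"tx":51,"ty":-472,"tz":1,"ax":0,"ay":0,"az":0,"gripper":60},{"tx":32,"ty":-530,"tz":1,"ax":0,"ay":0,"az":0,"gripper":60},{"tx":15,"ty":-585,"tz":1,"ax":0,"ay":0,"az":0,"gripper":60},{"tx":6,"ty":-618,"tz":40,"ax":0,"ay":0,"az":0,"gripper":60},{"tx":6,"ty":-618,"tz":100,"ax":0,"ay":0,"az":0,"gripper":60}]'
python3 -m creep '[{"tx":0,"ty":0,"tz":60,"ax":0,"ay":0,"az":0,"gripper":60},{"tx":0,"ty":0,"tz":100,"ax":0,"ay":0,"az":0,"gripper":60},{"tx":0,"ty":0,"tz":100,"ax":0,"ay":0,"az":0,"gripper":60},{"tx":0,"ty":0,"tz":100,"ax":0,"ay":0,"az":0,"gripper":60}]'
python3 go.py .476 -.4935 .0085 93.4
```

```text
time_s: 50.02
tcp_pos: [0.4753, -0.4951, 0.1778]
ee_rot: [0.001, -0.029, 1.0, -0.001]
wrist_force: [0.0, 0.3, -0.1]
finger_gap: 0.636
grip_force: 0.0
time_s: 50.52
tcp_pos: [0.4754, -0.4931, 0.0807]
ee_rot: [0.0, -0.03, 1.0, -0.001]
wrist_force: [0.3, 0.6, 1.0]
finger_gap: 0.638
grip_force: 0.0
t 50.52 tcp [ 0.4754 -0.4931  0.0807] ydir 93.42 gap mm 60.0 grip 0.0 j [-0.97  0.45  1.54 -0.    1.15 -2.6 ]
[0.476, -0.4935, 0.0085, 93.4] t [-0.5 -0.4 72.2] a [-0.1  0.   0. ]
```

```bash
python3 -m creep '[{"tx":-0.5,"ty":0,"tz":35,"ax":0,"ay":0,"az":0,"gripper":60},{"tx":-0.5,"ty":0,"tz":58,"ax":0,"ay":0,"az":0,"gripper":60},{"tx":-0.5,"ty":0,"tz":69,"ax":0,"ay":0,"az":0,"gripper":60},{"tx":-0.5,"ty":0,"tz":72,"ax":0,"ay":0,"az":0,"gripper":60},{"tx":-0.5,"ty":0,"tz":72,"ax":0,"ay":0,"az":0,"gripper":60},{"tx":-0.5,"ty":0,"tz":72,"ax":0,"ay":0,"az":0,"gripper":34},{"tx":-0.5,"ty":0,"tz":72,"ax":0,"ay":0,"az":0,"gripper":34},{"tx":-0.5,"ty":0,"tz":72,"ax":0,"ay":0,"az":0,"gripper":34},{"tx":-0.5,"ty":0,"tz":72,"ax":0,"ay":0,"az":0,"gripper":34},{"tx":-0.5,"ty":0,"tz":72,"ax":0,"ay":0,"az":0,"gripper":34},{"tx":-0.5,"ty":0,"tz":72,"ax":0,"ay":0,"az":0,"gripper":34}]' 12
python3 go.py .42 -.35 .28 93.4 .42 -.10 .28 93.4
```

```text
time_s: 51.9
tcp_pos: [0.4757, -0.4928, 0.0081]
ee_rot: [0.0, -0.03, 1.0, -0.0]
wrist_force: [-0.6, 1.1, 4.8]
finger_gap: 0.426
grip_force: 12.0
t 51.9 tcp [ 0.4757 -0.4928  0.0081] ydir 93.42 gap mm 40.0 grip 12.0 j [-0.97  0.55  1.55  0.    1.04 -2.6 ]
[0.42, -0.35, 0.28, 93.4] t [  47.   145.6 -272. ] a [-0.  0.  0.]
[0.42, -0.1, 0.28, 93.4] t [  32.1  395.2 -272.2] a [-0.  0.  0.]
```

```bash
python3 -m creep '[{"tx":0,"ty":0,"tz":-40,"ax":0,"ay":0,"az":0,"gripper":34},{"tx":0,"ty":0,"tz":-100,"ax":0,"ay":0,"az":0,"gripper":34},{"tx":0,"ty":0,"tz":-160,"ax":0,"ay":0,"az":0,"gripper":34},{"tx":0,"ty":0,"tz":-220,"ax":0,"ay":0,"az":0,"gripper":34},{"tx":0,"ty":0,"tz":-272,"ax":0,"ay":0,"az":0,"gripper":34},{"tx":18,"ty":55,"tz":-272,"ax":0,"ay":0,"az":0,"gripper":34},{"tx":36,"ty":110,"tz":-272,"ax":0,"ay":0,"az":0,"gripper":34},{"tx":45,"ty":165,"tz":-272,"ax":0,"ay":0,"az":0,"gripper":34},{"tx":42,"ty":225,"tz":-272,"ax":0,"ay":0,"az":0,"gripper":34},{"tx":38,"ty":285,"tz":-272,"ax":0,"ay":0,"az":0,"gripper":34},{"tx":34,"ty":345,"tz":-272,"ax":0,"ay":0,"az":0,"gripper":34},{"tx":32,"ty":395,"tz":-272,"ax":0,"ay":0,"az":0,"gripper":34}]'
python3 go.py .42 -.05 .28 93.4 .4413 .1973 .28 93.4 .4413 .1973 .05 93.4
```

```text
time_s: 53.4
tcp_pos: [0.4193, -0.0979, 0.2787]
ee_rot: [-0.0, -0.03, 1.0, 0.0]
wrist_force: [-0.1, -0.2, -1.7]
finger_gap: 0.428
grip_force: 12.0
t 53.4 tcp [ 0.4193 -0.0979  0.2787] ydir 93.44 gap mm 40.2 grip 12.0 j [-0.49 -0.36  2.    0.    1.5  -2.12]
[0.42, -0.05, 0.28, 93.4] t [-3.5 47.8 -1.3] a [ 0. -0.  0.]
[0.4413, 0.1973, 0.28, 93.4] t [-39.6 293.3  -1.2] a [ 0. -0.  0.]
[0.4413, 0.1973, 0.05, 93.4] t [-39.7 293.2 228.8] a [ 0. -0.  0.]
```

```bash
python3 -m creep '[{"tx":-4,"ty":50,"tz":0,"ax":0,"ay":0,"az":0,"gripper":34},{"tx":-13,"ty":110,"tz":0,"ax":0,"ay":0,"az":0,"gripper":34},{"tx":-22,"ty":170,"tz":0,"ax":0,"ay":0,"az":0,"gripper":34},{"tx":-31,"ty":230,"tz":0,"ax":0,"ay":0,"az":0,"gripper":34},{"tx":-39,"ty":280,"tz":0,"ax":0,"ay":0,"az":0,"gripper":34},{"tx":-39,"ty":294,"tz":20,"ax":0,"ay":0,"az":0,"gripper":34},{"tx":-39,"ty":294,"tz":70,"ax":0,"ay":0,"az":0,"gripper":34},{"tx":-39,"ty":294,"tz":130,"ax":0,"ay":0,"az":0,"gripper":34},{"tx":-39,"ty":294,"tz":190,"ax":0,"ay":0,"az":0,"gripper":34},{"tx":-39,"ty":294,"tz":220,"ax":0,"ay":0,"az":0,"gripper":34},{"tx":-39,"ty":294,"tz":220,"ax":0,"ay":0,"az":0,"gripper":34},{"tx":-39,"ty":294,"tz":220,"ax":0,"ay":0,"az":0,"gripper":34}]'
python3 -m creep '[{"tx":0,"ty":0,"tz":20,"ax":0,"ay":0,"az":0,"gripper":34},{"tx":0,"ty":0,"tz":35,"ax":0,"ay":0,"az":0,"gripper":34},{"tx":0,"ty":0,"tz":40,"ax":0,"ay":0,"az":0,"gripper":34},{"tx":0,"ty":0,"tz":40,"ax":0,"ay":0,"az":0,"gripper":34},{"tx":0,"ty":0,"tz":40,"ax":0,"ay":0,"az":0,"gripper":34}]'
python3 go.py .4413 .1973 .0113 93.4 
```

```text
time_s: 54.9
tcp_pos: [0.4424, 0.1959, 0.0607]
ee_rot: [0.001, -0.03, 1.0, 0.0]
wrist_force: [-0.4, 0.8, -0.9]
finger_gap: 0.424
grip_force: 12.0
time_s: 55.52
tcp_pos: [0.4419, 0.1959, 0.0201]
ee_rot: [0.001, -0.03, 1.0, 0.0]
wrist_force: [0.0, -0.6, 0.2]
finger_gap: 0.425
grip_force: 12.0
t 55.52 tcp [0.4419 0.1959 0.0201] ydir 93.42 gap mm 39.9 grip 12.0 j [ 0.18  0.12  2.08 -0.    0.94 -1.45]
[0.4413, 0.1973, 0.0113, 93.4] t [0.5 1.5 8.8] a [0.  0.1 0. ]
```

```bash
python3 -m creep '[{"tx":0.5,"ty":1,"tz":5,"ax":0,"ay":0,"az":0,"gripper":34},{"tx":0.5,"ty":1,"tz":8.5,"ax":0,"ay":0,"az":0,"gripper":34},{"tx":0.5,"ty":1,"tz":8.5,"ax":0,"ay":0,"az":0,"gripper":34},{"tx":0.5,"ty":1,"tz":8.5,"ax":0,"ay":0,"az":0,"gripper":58},{"tx":0.5,"ty":1,"tz":8.5,"ax":0,"ay":0,"az":0,"gripper":58},{"tx":0.5,"ty":1,"tz":8.5,"ax":0,"ay":0,"az":0,"gripper":58},{"tx":0.5,"ty":1,"tz":-40,"ax":0,"ay":0,"az":0,"gripper":60},{"tx":0.5,"ty":1,"tz":-100,"ax":0,"ay":0,"az":0,"gripper":60},{"tx":0.5,"ty":1,"tz":-160,"ax":0,"ay":0,"az":0,"gripper":60},{"tx":0.5,"ty":1,"tz":-220,"ax":0,"ay":0,"az":0,"gripper":60},{"tx":0.5,"ty":1,"tz":-260,"ax":0,"ay":0,"az":0,"gripper":60}]'
python3 go.py .36 .0 .30 93.4
```

```text
time_s: 56.9
tcp_pos: [0.4414, 0.1969, 0.283]
ee_rot: [0.002, -0.03, 1.0, 0.0]
wrist_force: [0.4, 0.2, 0.2]
finger_gap: 0.636
grip_force: 0.0
t 56.9 tcp [0.4414 0.1969 0.283 ] ydir 93.42 gap mm 59.7 grip 0.0 j [ 0.18 -0.22  1.89 -0.    1.47 -1.45]
[0.36, 0.0, 0.3, 93.4] t [  93.  -191.6  -17.5] a [0.  0.2 0. ]
```

```bash
python3 -m creep '[{"tx":12,"ty":-60,"tz":0,"ax":0,"ay":0,"az":0,"gripper":60},{"tx":24,"ty":-120,"tz":0,"ax":0,"ay":0,"az":0,"gripper":60},{"tx":36,"ty":-180,"tz":0,"ax":0,"ay":0,"az":0,"gripper":60},{"tx":40,"ty":-240,"tz":0,"ax":0,"ay":0,"az":0,"gripper":60},{"tx":44,"ty":-300,"tz":0,"ax":0,"ay":0,"az":0,"gripper":60},{"tx":48,"ty":-360,"tz":0,"ax":0,"ay":0,"az":0,"gripper":60},{"tx":50,"ty":-420,"tz":0,"ax":0,"ay":0,"az":0,"gripper":60},{"tx":50,"ty":-480,"tz":0,"ax":0,"ay":0,"az":0,"gripper":60},{"tx":50,"ty":-480,"tz":0,"ax":0,"ay":0,"az":0,"gripper":60}]'
python3 - <<'E'
from h import *
o=cv2.imread("raw_t.png");n=read_camera("top")
f=lambda i:cv2.resize(i[115:235,140:240],(400,480),interpolation=cv2.INTER_CUBIC)
cv2.imwrite("pics/t5.png",np.hstack([f(o),f(n)]))
E
```

```text
time_s: 58.02
tcp_pos: [0.4189, -0.2883, 0.2787]
ee_rot: [-0.001, -0.028, 1.0, 0.0]
wrist_force: [-0.2, 0.1, 0.4]
finger_gap: 0.638
grip_force: 0.0
```

View pics/t5.png

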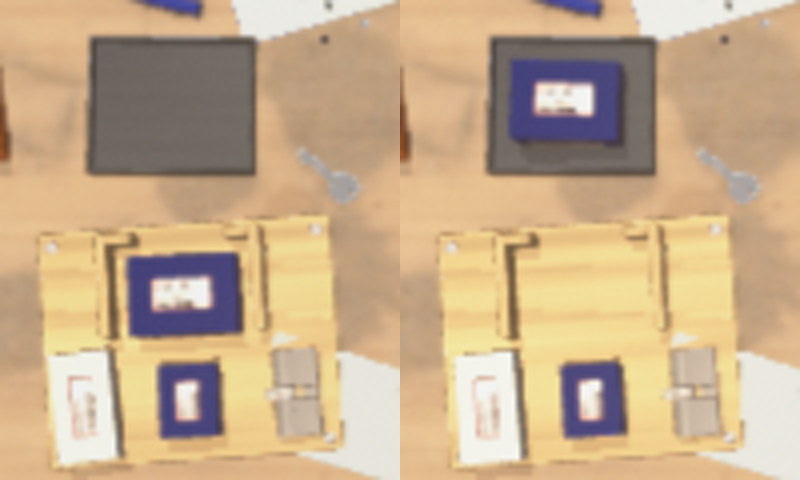

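Carton (487,405), small box (593,400) and cylinder (695,392) are back within about 3 mm of where they started. The large box (567,100) is flat in the tray and the arm is clear.

```bash
python3 -c "
from bench import order;print(order.finish_job())"
```

```text
the job is handed in; nothing more can be done
None
```

I handed the job in at about 58 s. The large box lies flat in the tray, and the carton, lock cylinder and small box are back on the rack within about 3 mm of their start places by the top camera; I never aimed the arm near the padlock or pen cup and never re-measured them, and the hand-in returned no verdict.

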